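# Stir the drying beads in the finishing pot

### The arm

A 6-joint arm with a two-finger parallel gripper is mounted at the origin on the work surface. World frame = base frame: x ahead of the robot, y to its left, z up, the work surface at z = 0. Lengths are in mm, angles in rad, forces in N, time in s.
With the tool pointing down it reaches from about 350 to 775 mm from the base axis. Payload 7.3 kg.
Tool frame: the origin (TCP) lies on the centre line of the jaws, within the pads' length; the fingertips stand 22 mm ahead of it and the grasp point (between the pads) lies 3 mm ahead of it; z points along the fingers, y is the direction in which the jaws open and shut (so a half turn about z gives the same grasp; the last joint's range is limited). The gripper opens to 92 mm and grips with 3 to 60 N. Pads are 19 mm wide; open, the fingers measure 130 mm over their backs; the gripper's body (75 mm by 190 mm) begins 47 mm behind the grasp point.
Start: joints at [-0.146, 0.342, 1.524, -0, 1.275, -0.146], TCP at [525.017, 0.02, 248.741] pointing down, gripper open.
Joint ranges: [-2.53, 2.53], [-0.77, 2.02], [0.04, 2.7], [-1, 4.14], [0.28, 2.66], [-3.11, 3.11]. Speed limits (rad/s): [2.57, 2.57, 3.14, 3.14, 3.14, 3.14].

### API

Orientations are given as [roll, pitch, yaw] about the fixed x, y, z axes, in that order (R = Rz(yaw) Ry(pitch) Rx(roll)).
In Python, from plant import bot gives the robot as it stands.
- The arm moves only by the tool play_rows, never from a script. Its argument "moves" is one flat list of numbers, 5 for each row, row after row: the closure in counts, from 0 (fully open) to 255 (shut), then the shift along the tool's x, y, z in mm, then the turn about the tool's z in degrees. A call has 1 to 8 rows; each row is the pose to reach, as a shift and turn from the pose commanded when the call began, along the tool's axes at that moment; what a row does not reach only later rows make up. A row lasts 1/12 s, in which the tool goes at most 41.7 mm and 7.16 degrees, less where a joint would pass 70% of its speed; a pose out of reach is approached as far as the arm can. A call with a gripper value outside its range is refused whole. The fingers move at their own pace and stop on an object; the grip force is fixed at half the most. Time passes only in rows, so rows that repeat a pose let the fingers close. It gives the time, the measured TCP pose, the force and the opening at its end, in the units of the state.
- bot.get_obs(): the state, without advancing time (a new reading comes with each control period).
- bot.capture(name): name is "scene" or "side" or "wrist"; returns a dict with "color" (384x512x3 uint8, red, green, blue), "fx", "fy", "cx", "cy" (pixels), "world_to_cam" (4x4, takes a point from world to camera coordinates); the wrist camera has in their place "T_tool_cam" (4x4, takes a point from camera to tool coordinates, whose origin is the TCP and whose axes are the flange's). Camera axes: x right, y down, z forward; pixel columns grow to the right and rows downward; lengths in mm; the calibration is good to about 2 mm. A picture is of the moment at which its call begins: read the wrist's pose just before it. There is no depth.
- bot.close_job(): hands the job in, once; it reports no verdict.
The state is a dict: "time": time; "joint_positions": joint angles; "dq": joint speeds; "tau": joint torques, N m; "tool_pos": TCP position; "tcp_rot": TCP orientation; "contact_force": force on the tool from outside, world axes, zero at the start; "moment": the same for the moment, N m; "grip_width": finger opening in mm.
Only numpy, scipy, OpenCV 4.12 (cv2) and the standard library are available. Lean on these libraries where they do the work, as an engineer would, in place of code of your own. Each camera call takes 0.05 s, during which the arm holds its last target.

### The job

The freshly oiled wooden beads are drying in the steel pot and must not stick to one another. Stand the stirring stick in the pot, round end down, and let go so that it leans on the rim; then take it again by its top end and, holding it nearly upright with its tip down at the bottom among the beads, stir well, several times round the pot, until every bead has been shifted from its place. Finish with the stick left leaning in the pot and all the beads still inside, without shoving the pot about or disturbing the other things on the bench.

Things in the scene. Friction and masses are not known exactly. Their poses are not given: they have to be found in the camera images.
- pot: Open steel pot, straight-sided and round, 108 mm outer diameter, 100 mm inner diameter, 130 mm high; wall 4 mm, bottom 4 mm thick. About 1.6 kg, standing loose on the bench. Two small dark wire ears 32 mm below the rim stick out to 77 mm from the axis on its own +y and -y sides. Origin: centre of its underside; z up along its axis.
- stick: Stirring stick of plain brown wood, 220 mm long, 40 g, lying between pot and tin, handle away from the robot (within 0.5 rad). Top 65 mm: square handle 16 x 16 mm; other 155 mm: round, 16 mm diameter, hemispherical tip. Balances 115 mm from the tip. Origin: mid-length, on its underside, 8 mm below its axis as it lies; x points from tip to handle, z up as it lies.
- stick_tip (a point): the very end of the stick's round tip, on the stick's axis (x = -110 mm, z = 8 mm in the stick's frame)
- stick_top (a point): the centre of the end face of the square handle, on the stick's axis (x = +110 mm, z = 8 mm in the stick's frame)
- bead0: Turned wooden ball bead, 30 mm diameter, 11 g, slippery with oil, one of five lying loose in one layer round the bottom of the pot, free to roll; a drilled hole shows as a dark spot. Origin: its centre (19 mm above the bench at rest).
- bead1: Turned wooden ball bead, 30 mm diameter, 11 g, slippery with oil, one of five lying loose in one layer round the bottom of the pot, free to roll; a drilled hole shows as a dark spot. Origin: its centre (19 mm above the bench at rest).
- bead2: Turned wooden ball bead, 30 mm diameter, 11 g, slippery with oil, one of five lying loose in one layer round the bottom of the pot, free to roll; a drilled hole shows as a dark spot. Origin: its centre (19 mm above the bench at rest).
- bead3: Turned wooden ball bead, 30 mm diameter, 11 g, slippery with oil, one of five lying loose in one layer round the bottom of the pot, free to roll; a drilled hole shows as a dark spot. Origin: its centre (19 mm above the bench at rest).
- bead4: Turned wooden ball bead, 30 mm diameter, 11 g, slippery with oil, one of five lying loose in one layer round the bottom of the pot, free to roll; a drilled hole shows as a dark spot. Origin: its centre (19 mm above the bench at rest).
- tin: Bystander: closed round tin with a paper label, 100 mm diameter, 120 mm high, 0.9 kg. It stands on the other side of the stick from the pot; which of the two is on the left varies. Origin: centre of its underside.
- sanding_block: Bystander: cork sanding block, 110 x 65 x 35 mm, beyond the stick. Origin: centre of its underside.
- drawer_knob: Bystander: small dark turned wooden knob, 42 mm diameter, 45 mm high, standing to the left of the stick. Origin: centre of its underside.
- wax_jar: Bystander: amber glass jar with a steel lid, 72 mm diameter, 75 mm high, far left. Origin: centre of its underside.
- brush: Bystander: finishing brush lying far right. Origin: underside, near its middle.
- blank: Bystander: unturned square wooden blank, 220 x 20 x 20 mm, square over its whole length (not the stick), beyond the stick. Origin: centre of its underside, x along its length.
Not all that is in view belongs to the job. Leave any blue or pink look-alike of the stick alone.

How it is judged (in metres and radians):
On the way, in this order (a step that is already met when the one before it is completed fails the run):
1. the stick stands in the pot, tip inside and less than 65 mm above its underside, under 60 degrees from upright, let go and still (horizontal distance between stick_tip and pot below 0.056 m and z of stick_tip in the frame of pot below 0.065 m and angle between stick's own x axis and vertical below 1.05 rad and contact force between stick and the fingers below 0.05 N and linear speed of stick below 0.05 m/s), for 0.2 s.
2. stirring: stick held, within 0.6 rad of upright, tip under 34 mm above the pot's underside, over 12 mm out to the pot's +x side (z of stick_tip in the frame of pot below 0.034 m and horizontal distance between stick_tip and pot below 0.056 m and angle between stick's own x axis and vertical below 0.6 rad and contact force between stick and the fingers above 0.5 N and x of stick_tip in the frame of pot above 0.012 m and y of stick_tip in the frame of pot between -0.012 and 0.012 m), for 0.02 s.
3. stirring: likewise, tip over 12 mm out to the pot's -x side (z of stick_tip in the frame of pot below 0.034 m and horizontal distance between stick_tip and pot below 0.056 m and angle between stick's own x axis and vertical below 0.6 rad and contact force between stick and the fingers above 0.5 N and x of stick_tip in the frame of pot below -0.012 m and y of stick_tip in the frame of pot between -0.012 and 0.012 m), for 0.02 s.
4. stirring: likewise, tip over 12 mm out to the pot's +y side (z of stick_tip in the frame of pot below 0.034 m and horizontal distance between stick_tip and pot below 0.056 m and angle between stick's own x axis and vertical below 0.6 rad and contact force between stick and the fingers above 0.5 N and y of stick_tip in the frame of pot above 0.012 m and x of stick_tip in the frame of pot between -0.012 and 0.012 m), for 0.02 s.
5. stirring: likewise, tip over on the pot's -y side (5 mm or more), with every bead over 10 mm from where it first lay (z of stick_tip in the frame of pot below 0.034 m and horizontal distance between stick_tip and pot below 0.056 m and angle between stick's own x axis and vertical below 0.6 rad and contact force between stick and the fingers above 0.5 N and y of stick_tip in the frame of pot below -0.005 m and distance of each of bead0, bead1, bead2, bead3, bead4 from where it was at the start of the episode above 0.01 m), for 0.02 s.
At the end, for the whole second after the job is handed in: The stick stands in the pot, released and still, leaning less than 60 degrees from upright with its tip inside the pot and less than 65 mm above its underside; all five beads lie inside the pot; the pot stands upright within 40 mm of where it was (all of step 1 and horizontal distance between each of bead0, bead1, bead2, bead3, bead4 and pot below 0.05 m and z of each of bead0, bead1, bead2, bead3, bead4 in the frame of pot below 0.11 m and angle between pot's own z axis and vertical below 0.1 rad and distance of pot from where it was at the start of the episode below 0.04 m); the robot touches nothing.
It fails at once if a bystander is shoved or lifted more than 30 mm from its place (distance of any of tin, sanding_block, drawer_knob, wax_jar, brush, blank from where it was at the start of the episode above 0.03 m).
It fails at once if the pot is shoved more than 40 mm or tipped by more than 0.35 rad (distance of pot from where it was at the start of the episode above 0.04 m or angle between pot's own z axis and vertical above 0.35 rad).
It also fails if it takes over 72 s, if anything falls off the work surface, if the arm or the gripper's body presses on something with over 40 N, if the wrist force passes 120 N, or if a joint passes its speed limit or range.

## Working session

There is one attempt and no reset: what is moved stays moved. The work goes in short steps, Python scripts to look and compute and a tool call to move; the robot and the scene stay as the last step left them, time stands still between calls to the robot, and variables do not carry over. Pictures are saved under pics/ and viewed, and the job is handed in when it is done.

Besides the shell and the picture viewer there is one more tool, called after ">>>" in YAML: its name, and indented under it one key for each argument. play_rows: Moves the arm, as the interface text tells. Its arguments: {"type":"object","properties":{"moves":{"type":"array","items":{"type":"number"}}},"required":["moves"]}

```bash
ls; mkdir -p pics; python3 - <<'E'
from plant import bot
import cv2
print(bot.get_obs())
for n in ["scene","side","wrist"]:
    c=bot.capture(n); cv2.imwrite(f"pics/{n}0.png",c["color"][:,:,::-1])
    print(n,{k:v for k,v in c.items() if k!="color"})
E
```

```text
pics
{'time': 0.0, 'joint_positions': array([-1.45976170e-01,  3.42699584e-01,  1.52498591e+00, -3.85566993e-05,
        1.27543604e+00, -1.46006014e-01]), 'dq': array([ 1.13436431e-03, -1.39036793e-05,  6.94516154e-04, -3.30528712e-04,
        1.24474081e-03, -1.38895100e-04]), 'tau': array([ 7.61924657e-04, -4.31245601e+01, -2.44219762e+01,  7.17750052e-02,
        5.59406646e-02, -1.04314388e-04]), 'tool_pos': array([5.24626855e+02, 7.85909404e-02, 2.48067819e+02]), 'tcp_rot': array([-3.14007467e+00, -1.85956656e-04,  1.57083728e+00]), 'contact_force': array([-0.81509483,  1.07621204, -0.58857164]), 'moment': array([ 0.01289861, -0.00457178, -0.01401292]), 'grip_width': 91.5749980477487}
scene {'fx': 347.41358123425147, 'fy': 347.41358123425147, 'cx': 253.33819511389987, 'cy': 196.26057563376852, 'world_to_cam': array([[ 3.62909147e-01,  9.31756119e-01, -1.12909759e-02,
        -8.52052218e+01],
       [ 6.97907924e-01, -2.79816662e-01, -6.59262592e-01,
        -3.23465335e+02],
       [-6.17431357e-01,  2.31372363e-01, -7.51828005e-01,
         1.46251644e+03],
       [ 0.0000000
[... 302 characters left out ...]
1,  6.60313890e-01, -7.29756558e-01,
         1.55503788e+02],
       [ 1.87632263e-01, -7.05223435e-01, -6.83706107e-01,
         1.11899666e+03],
       [ 0.00000000e+00,  0.00000000e+00,  0.00000000e+00,
         1.00000000e+00]])}
wrist {'fx': 268.08541295620466, 'fy': 268.08541295620466, 'cx': 260.5224066878275, 'cy': 191.32778104298458, 'T_tool_cam': array([[-6.76554953e-04, -9.56726928e-01, -2.90986472e-01,
         7.83995263e+01],
       [ 9.99999755e-01, -6.99948626e-04, -2.36955631e-05,
         1.85322769e-01],
       [-1.81005398e-04, -2.90986417e-01,  9.56727167e-01,
        -1.35913053e+02],
       [ 0.00000000e+00,  0.00000000e+00,  0.00000000e+00,
         1.00000000e+00]])}
```

View pics/scene0.png

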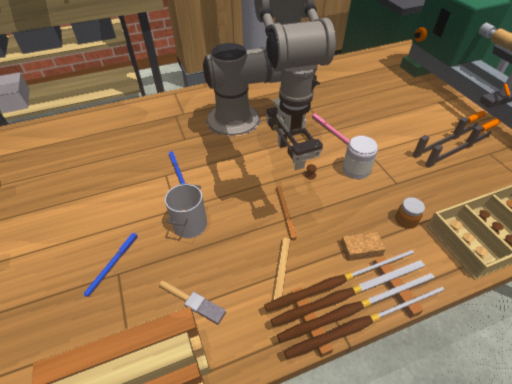

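View pics/side0.png

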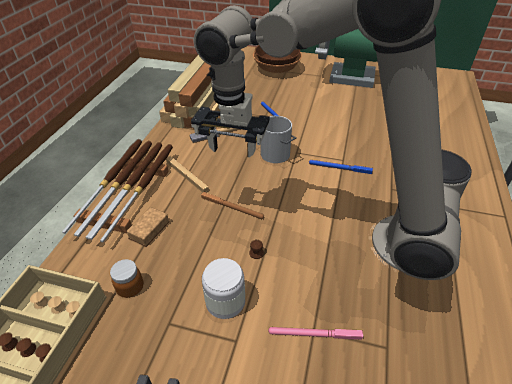

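View pics/wrist0.png

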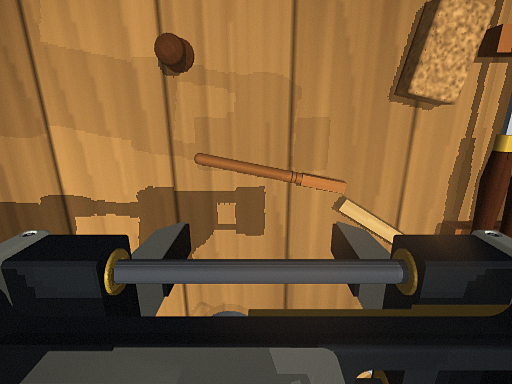

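The scene view shows the stick from about (278,188) at the tip to (294,237) at the handle. The pot is at (186,210), which is the robot's right, the tin is at (361,157) and the knob at (311,171). The wrist view shows the stick from (195,158) to (345,187). Next I'll measure these.

```bash
cat > h.py <<'E'
import numpy as np, cv2
from scipy.spatial.transform import Rotation as R
from plant import bot
def ray(cap,uv,obs=None):
    d=np.array([(uv[0]-cap['cx'])/cap['fx'],(uv[1]-cap['cy'])/cap['fy'],1.])
    if 'world_to_cam' in cap:
        T=np.linalg.inv(cap['world_to_cam'])
    else:
        W=np.eye(4);W[:3,:3]=R.from_euler('xyz',obs['tcp_rot']).as_matrix();W[:3,3]=obs['tool_pos'];T=W@cap['T_tool_cam']
    return T[:3,3],T[:3,:3]@d
def onz(cap,uv,z,obs=None):
    o,d=ray(cap,uv,obs);return o+d*(z-o[2])/d[2]
def proj(cap,p,obs=None):
    if 'world_to_cam' in cap: M=cap['world_to_cam']
    else:
        W=np.eye(4);W[:3,:3]=R.from_euler('xyz',obs['tcp_rot']).as_matrix();W[:3,3]=obs['tool_pos'];M=np.linalg.inv(W@cap['T_tool_cam'])
    q=M[:3,:3]@np.asarray(p)+M[:3,3];return np.array([cap['fx']*q[0]/q[2]+cap['cx'],cap['fy']*q[1]/q[2]+cap['cy']])
def save(img,name,crop=None,s=1):
    if crop: x0,y0,x1,y1=crop; img=img[y0:y1,x0:x1]
    cv2.imwrite('pics/'+name,cv2.resize(img,None,fx=s,fy=s,interpolation=cv2.INTER_NEAREST)[:,:,::-1])
E
python3 - <<'E'
from h import *
o=bot.get_obs(); w=bot.capture('wrist'); s=bot.capture('scene'); d=bot.capture('side')
for uv in [(195,158),(345,187)]: print('wrist',onz(w,uv,8,o))
for uv in [(278,187),(294,238)]: print('scene',onz(s,uv,8))
for uv in [(202,195),(263,217)]: print('side',onz(d,uv,8))
save(s['color'],'s1.png',(130,120,330,270),4)
save(d['color'],'d1.png',(190,100,330,200),5)
E
```

```text
wrist [432.05004997  13.38216709   8.        ]
wrist [647.86430855 -29.33050257   8.        ]
scene [431.26350249  14.50459983   8.        ]
scene [642.01956509 -26.11285743   8.        ]
side [644.9421852  -22.90221434   8.        ]
side [431.28162203  19.25832763   8.        ]
```

View pics/s1.png

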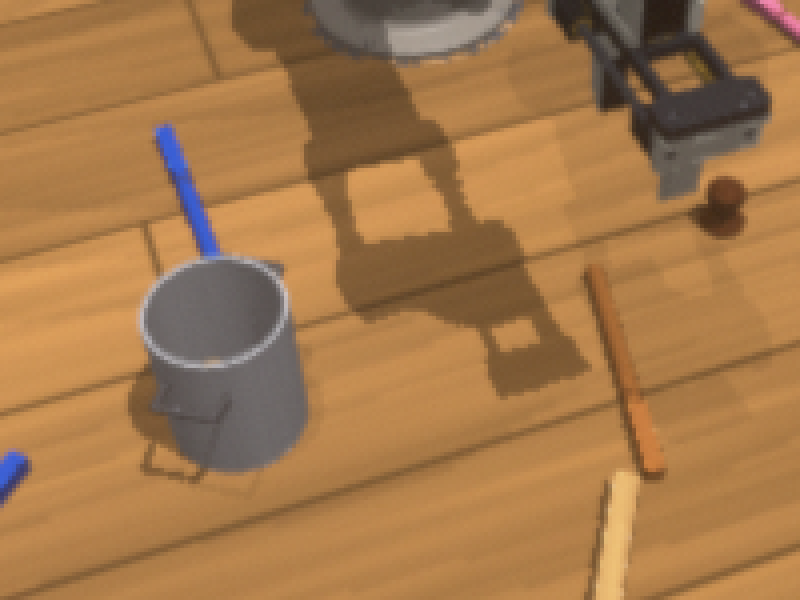

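View pics/d1.png

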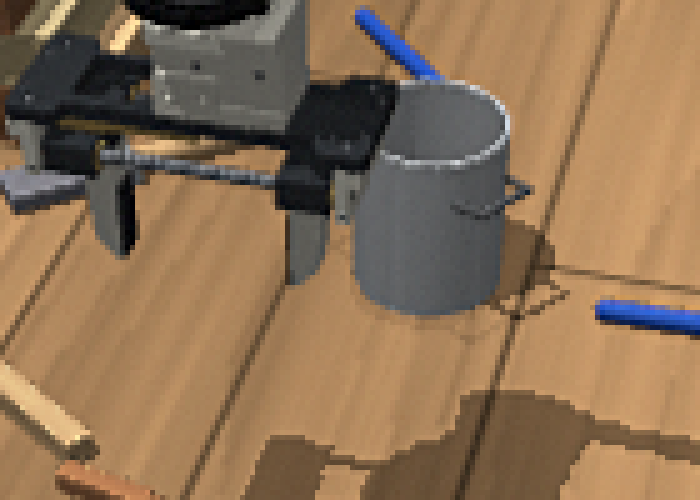

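```bash
python3 - <<'E'
from h import *
s=bot.capture('scene'); d=bot.capture('side')
f=lambda p:(p[0]/4+130,p[1]/4+120)
# outer rim points read from scene crop
P=np.array([onz(s,f(p),130)[:2] for p in [(142,320),(150,292),(180,267),(220,257),(262,268),(290,303),(283,330),(255,355),(210,366),(170,352)]])
def circ(P):
    A=np.c_[2*P,np.ones(len(P))];b=(P**2).sum(1);x=np.linalg.lstsq(A,b,rcond=None)[0];return x[:2],np.sqrt(x[2]+x[:2]@x[:2])
c,r=circ(P);print('scene rim',c,r)
g=lambda p:(p[0]/5+190,p[1]/5+100)
P=np.array([onz(d,g(p),130)[:2] for p in [(440,80),(490,95),(510,122),(505,145),(480,160),(430,165),(395,158),(380,140),(400,90)]])
c2,r2=circ(P);print('side rim',c2,r2)
for uv in [(152,405),(205,420),(230,398)]: p=onz(s,f(uv),98)[:2]; print('ear s',p,p-c,np.hypot(*(p-c)))
for uv in [(282,268),(280,275)]: p=onz(s,f(uv),98)[:2]; print('earback s',p,p-c,np.hypot(*(p-c)))
for uv in [(533,190),(455,208),(515,178),(485,215)]: p=onz(d,g(uv),98)[:2]; print('ear d',p,p-c,np.hypot(*(p-c)))
for n,cc,uv in [('knob',s,(311,175)),('tin base',s,(358,172)),('wax',s,(410,222)),('blank near',s,(287,238)),('block',s,(345,240))]: print(n,onz(cc,uv,0)[:2])
E
```

```text
scene rim [ 468.79933547 -304.29514868] 52.4131749686233
side rim [ 461.75698513 -300.1426472 ] 50.040174161295724
ear s [ 510.81880727 -366.93451965] [ 42.0194718  -62.63937097] 75.42762628232522
ear s [ 537.84015285 -334.92929316] [ 69.04081738 -30.63414448] 75.53201488714012
ear s [ 525.33986519 -313.72100959] [56.54052972 -9.42586091] 57.320837000735786
earback s [ 416.72307466 -245.11918399] [-52.07626081  59.17596468] 78.82722712152005
earback s [ 423.26234212 -248.5309973 ] [-45.53699335  55.76415138] 71.99484941552646
ear d [ 392.07872648 -284.01734306] [-76.72060899  20.27780561] 79.3551589016967
ear d [ 438.99310375 -250.0333623 ] [-29.80623172  54.26178637] 61.909231215356705
ear d [ 406.68741439 -294.6091157 ] [-62.11192108   9.68603298] 62.862627804194325
ear d [ 417.81534478 -247.54896076] [-50.98399068  56.74618792] 76.28562872133514
knob [415.12721489 150.83701077]
tin base [464.52210766 314.15593492]
wax [717.8856879  343.60422372]
blank near [629.37668316 -43.04943171]
block [701.2427714  117.55240776]
```

>>> play_rows:
  moves: [110,1,-10,0,7,110,3,-20,20,14,110,3,-29,40,21,110,3,-29,60,28,110,3,-29,80,35,110,3,-29,100,42,110,3,-29,115,49,110,3,-29,125,56]

```text
time: 1.07
tool_pos: [495.3, 3.1, 122.2]
tcp_rot: [-3.14, 0.001, 0.587]
contact_force: [-0.4, -0.2, -0.6]
grip_width: 52.3
```

>>> play_rows:
  moves: [110,0,0,5,7,110,0,0,10,14,110,0,0,20,21,110,0,0,30,28,110,0,0,40,35,110,0,0,45,42,110,0,0,50,45,110,0,0,50,45]

```text
time: 1.73
tool_pos: [495.5, 3.1, 72.9]
tcp_rot: [3.142, 0.002, -0.194]
contact_force: [-0.5, 0.7, -0.9]
grip_width: 52.0
```

```bash
python3 - <<'E'
from h import *
o=bot.get_obs(); print(o['time'],o['tool_pos'],o['tcp_rot'],o['grip_width'],o['joint_positions'])
w=bot.capture('wrist'); save(w['color'],'w2.png')
d=bot.capture('side'); save(d['color'],'d2.png',(150,100,350,250),4)
E
```

```text
1.7333 [495.52569716   3.05053891  72.86672306] [ 3.14152512e+00  1.65745122e-03 -1.93904847e-01] 52.0270076240252 [-1.48642673e-01  5.10674572e-01  1.82156145e+00  1.03861542e-05
  8.11015445e-01  1.61605129e+00]
```

View pics/w2.png

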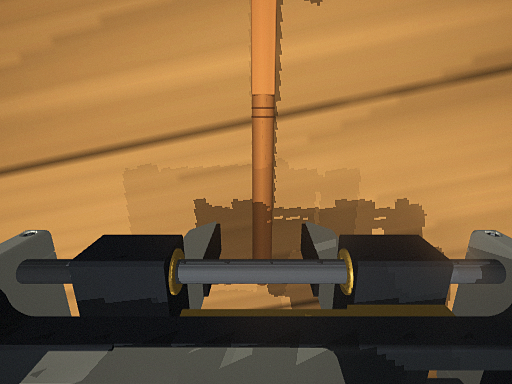

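View pics/d2.png

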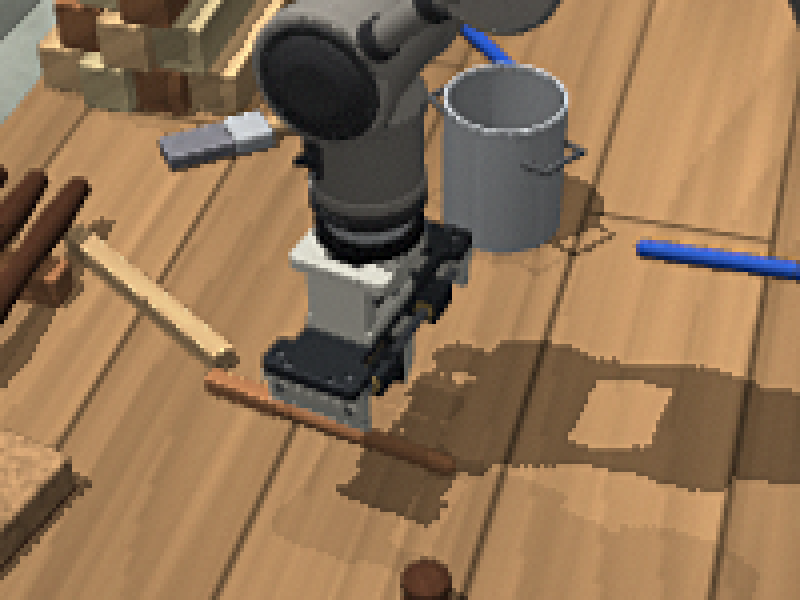

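The wrist view shows the stick vertical at column 262, centred between the pads, so I'll go down and grip.

>>> play_rows:
  moves: [110,0,0,20,0,110,0,0,40,0,110,0,0,47,0,110,0,0,47,0,255,0,0,47,0,255,0,0,47,0,255,0,0,47,0,255,0,0,47,0]

```text
time: 2.5
tool_pos: [496.6, 2.9, 27.6]
tcp_rot: [-3.142, -0.002, -0.192]
contact_force: [-0.5, 0.1, -0.3]
grip_width: 30.2
```

>>> play_rows:
  moves: [255,0,0,0,0,255,0,0,0,0,255,0,0,-15,0,255,0,0,-30,0,255,0,0,-60,0,255,0,0,-90,0,255,0,0,-120,0,255,0,0,-130,0]

```text
time: 3.17
tool_pos: [497.7, 2.8, 160.9]
tcp_rot: [-3.141, -0.007, -0.192]
contact_force: [0.7, 0.3, 0.1]
grip_width: 15.0
```

```bash
python3 - <<'E'
from h import *
o=bot.get_obs(); print(o['time'],o['tool_pos'],o['tcp_rot'],o['grip_width'],o['contact_force'],o['moment'])
d=bot.capture('side'); save(d['color'],'d3.png',(150,60,350,210),4)
w=bot.capture('wrist'); save(w['color'],'w3.png')
E
```

```text
3.1667 [497.73242743   2.83505875 160.92578102] [-3.1412762  -0.00652178 -0.1918458 ] 15.044432661302833 [0.68757178 0.26598743 0.08351801] [-0.02701735  0.06878933  0.01982202]
```

View pics/d3.png

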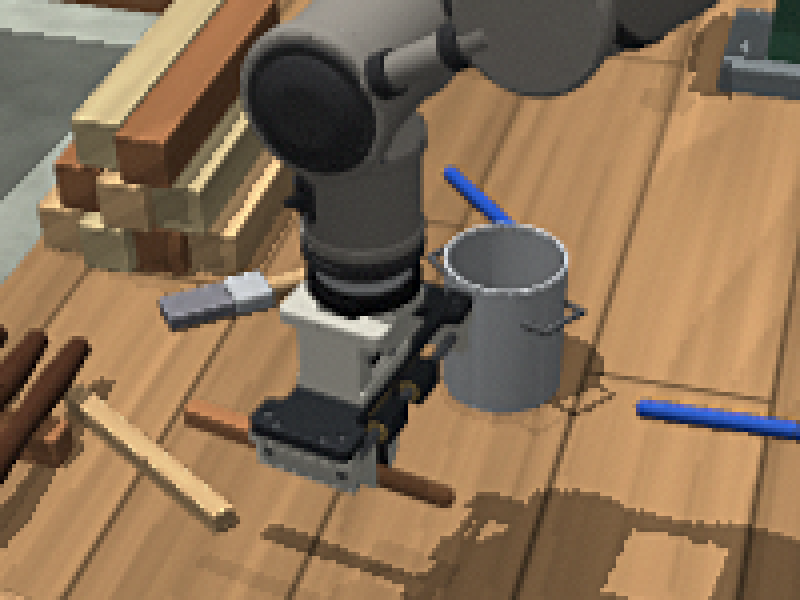

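View pics/w3.png

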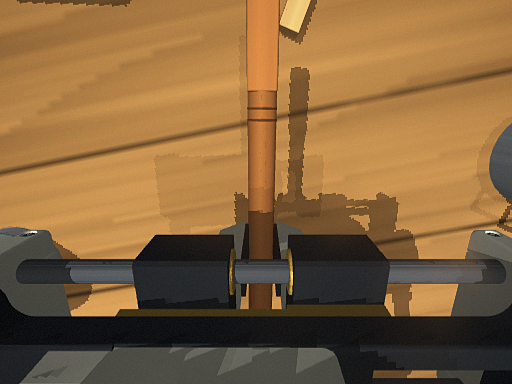

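The side view shows the stick held horizontally above the bench and the rim clear to view. I'll refine the pot centre.

```bash
python3 - <<'E'
from h import *
def circ(P):
    A=np.c_[2*P,np.ones(len(P))];b=(P**2).sum(1);x=np.linalg.lstsq(A,b,rcond=None)[0];return x[:2],np.sqrt(x[2]+x[:2]@x[:2])
for n in ['scene','side']:
    s=bot.capture(n); im=s['color'].astype(int)
    g=im.mean(2); sat=im.max(2)-im.min(2)
    u0=proj(s,(466,-302,130))
    best=None
    c=np.array([466.,-302.])
    for it in range(4):
        P=[]
        blur=cv2.GaussianBlur(g.astype(np.float32),(0,0),.6)
        for a in np.arange(0,360,5):
            rr=np.arange(44,62,.5); pr=[]
            for r in rr:
                u=proj(s,(c[0]+r*np.cos(np.radians(a)),c[1]+r*np.sin(np.radians(a)),130))
                v=cv2.getRectSubPix(blur,(1,1),(float(u[0]),float(u[1])))[0,0]; st=cv2.getRectSubPix(sat.astype(np.float32),(1,1),(float(u[0]),float(u[1])))[0,0]
                pr.append(v if st<35 else 0)
            k=int(np.argmax(pr))
            if pr[k]>120: P.append((c[0]+rr[k]*np.cos(np.radians(a)),c[1]+rr[k]*np.sin(np.radians(a))))
        P=np.array(P); c,r=circ(P); e=abs(np.hypot(*(P-c).T)-r); c,r=circ(P[e<2.5])
    print(n,c,r,len(P),(e<2.5).sum())
E
```

```text
scene [ 466.19173694 -306.70763817] 52.173600444163974 72 71
side [ 469.96778348 -303.33399134] 51.77322174615357 70 69
```

>>> play_rows:
  moves: [255,4,20,-20,0,255,10,55,-40,0,255,18,95,-40,0,255,24,135,-40,0,255,31,175,-40,0,255,37,215,-40,0,255,43,255,-40,0,255,48,290,-40,0]

```text
time: 4.03
tool_pos: [486.6, -292.9, 194.5]
tcp_rot: [-3.14, 0.003, -0.193]
contact_force: [-0.4, 0.8, -1.0]
grip_width: 15.3
```

>>> play_rows:
  moves: [255,2,12,0,0,255,2,18,0,0,255,2,18,0,0,255,2,18,0,0]

```text
time: 4.37
tool_pos: [486.1, -307.5, 195.7]
tcp_rot: [-3.14, 0.002, -0.192]
contact_force: [0.7, 0.8, -0.8]
grip_width: 15.4
```

```bash
python3 - <<'E'
from h import *
o=bot.get_obs(); print(o['time'],o['tool_pos'],o['tcp_rot'],o['grip_width'],o['contact_force'],o['moment'],o['joint_positions'])
d=bot.capture('side'); save(d['color'],'d4.png',(190,40,350,160),5)
s=bot.capture('scene'); save(s['color'],'s4.png',(110,100,310,250),4)
w=bot.capture('wrist'); save(w['color'],'w4.png')
E
```

```text
4.3667 [ 486.0852098  -307.45079643  195.69996206] [-3.13988178e+00  1.89027918e-03 -1.91588962e-01] 15.375999867488227 [ 0.67003404  0.81904098 -0.8404466 ] [ 0.04173356  0.1183066  -0.03892688] [-6.97505926e-01  4.79393790e-01  1.46032307e+00  6.21785970e-04
  1.20435845e+00  1.06465748e+00]
```

View pics/d4.png

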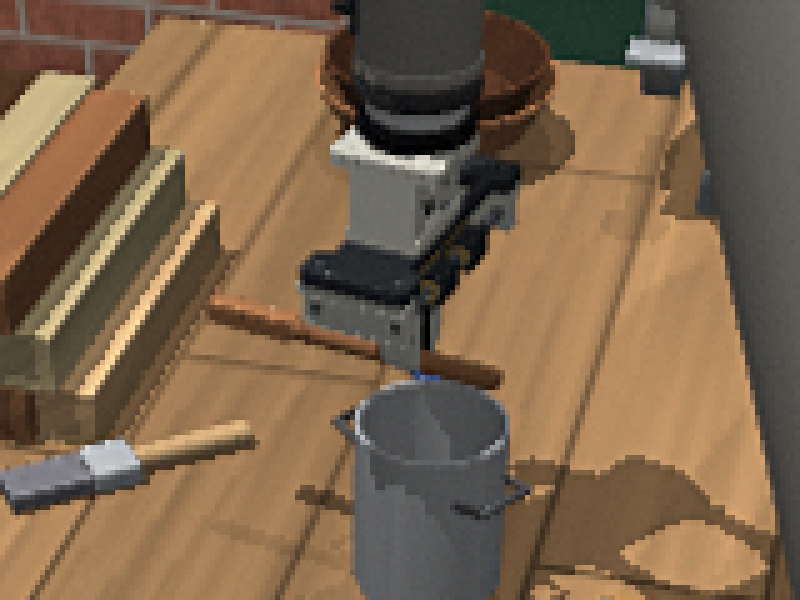

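View pics/s4.png

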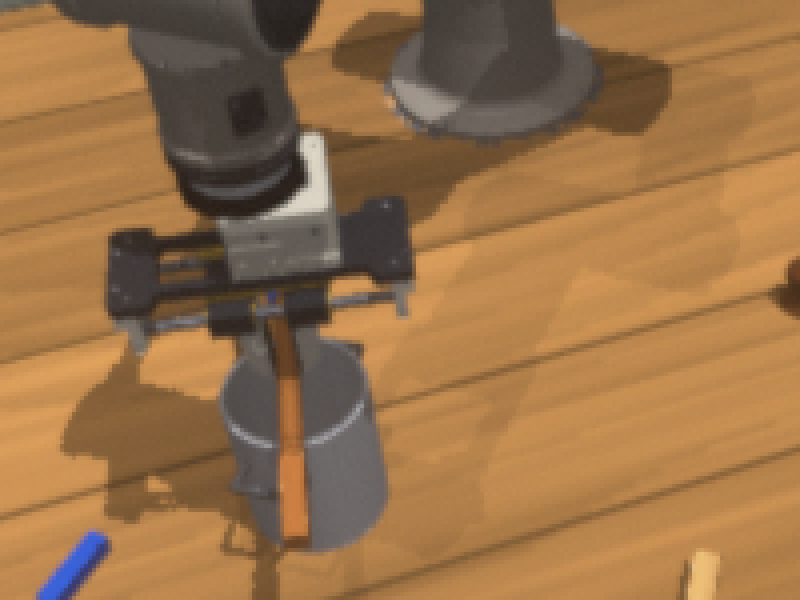

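View pics/w4.png

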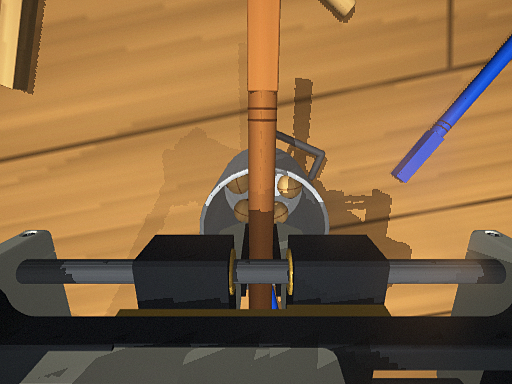

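```bash
python3 - <<'E'
from h import *
o=bot.get_obs();w=bot.capture('wrist')
u=np.array([.982,-.191]);v=np.array([-.191,-.982]);t=o['tool_pos'][:2]
for uv in [(202,222),(328,222),(262,169),(225,182),(300,181)]:
    p=onz(w,uv,130,o)[:2]-t; print(uv,p@u,p@v)
c=np.array([468,-305])-t;print('C',c@u,c@v)
save(w['color'],'w4b.png',(180,120,350,240),4)
E
```

```text
(202, 222) -8.82965464949161 -47.62051023365107
(328, 222) -8.669847035353108 55.50871957705466
(262, 169) 35.467019673824936 1.359364800195709
(225, 182) 25.063976316722083 -27.535673775747885
(300, 181) 25.95928874949834 31.060268743242197
C -18.706956057226414 1.4312167584099311
```

View pics/w4b.png

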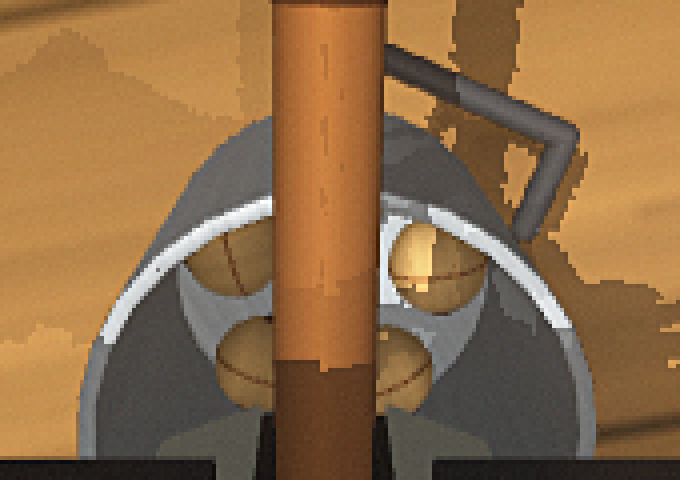

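The wrist crop shows four beads in the pot, with the stick crossing the rim. The pot centre is 17 mm behind the grip and 3 mm to one side. I'll lower the shaft onto the rim so the rim tilts the stick tip-down in the jaws.

>>> play_rows:
  moves: [255,4,2,15,0,255,4,2,32,0,255,4,2,38,0,255,4,2,41,0,255,4,2,44,0,255,4,2,47,0,255,4,2,50,0,255,4,2,50,0]

```text
time: 5.23
tool_pos: [489.7, -311.0, 147.9]
tcp_rot: [3.141, -0.0, -0.191]
contact_force: [-4.1, 2.2, 5.6]
grip_width: 15.1
```

```bash
python3 - <<'E'
from h import *
o=bot.get_obs(); print(o['time'],o['tool_pos'],o['tcp_rot'],o['grip_width'],o['contact_force'],o['moment'])
d=bot.capture('side'); save(d['color'],'d5.png',(190,40,350,160),5)
w=bot.capture('wrist'); save(w['color'],'w5.png')
E
```

```text
5.2333 [ 489.72035735 -311.03793502  147.94609065] [ 3.14142051e+00 -5.52003101e-05 -1.91282691e-01] 15.106946263693116 [-4.08151685  2.23633986  5.59847798] [0.39578691 0.62453322 0.05567862]
```

View pics/d5.png

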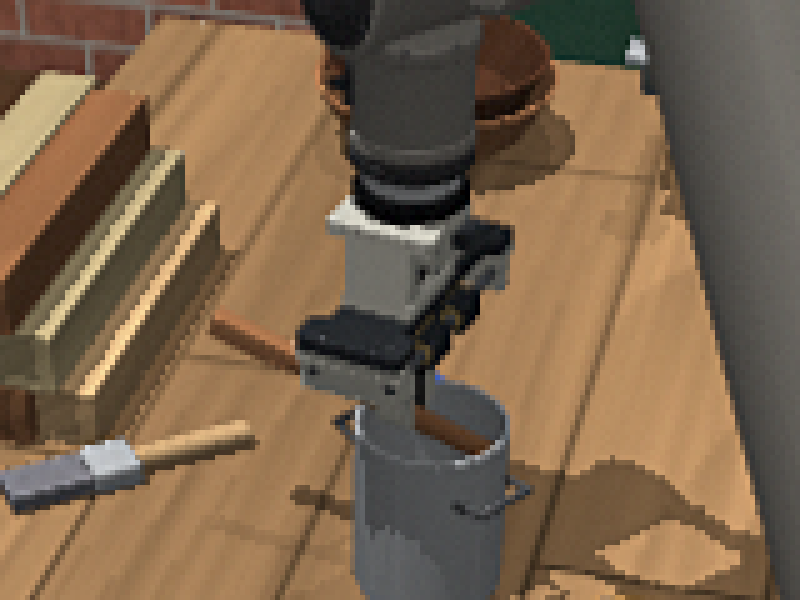

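View pics/w5.png

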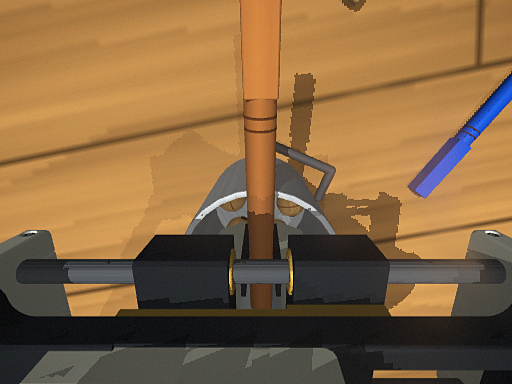

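It is pivoting: the side view shows the tip inside the pot and the handle rising. I'll keep going.

>>> play_rows:
  moves: [255,0,0,3,0,255,0,0,6,0,255,0,0,9,0,255,0,0,12,0,255,0,0,15,0,255,0,0,18,0,255,0,0,20,0,255,0,0,20,0]

```text
time: 6.0
tool_pos: [490.7, -312.1, 128.8]
tcp_rot: [3.139, -0.003, -0.191]
contact_force: [-2.0, -0.6, 5.9]
grip_width: 15.4
```

```bash
python3 - <<'E'
from h import *
o=bot.get_obs(); print(o['time'],o['tool_pos'],o['tcp_rot'],o['grip_width'],o['contact_force'],o['moment'])
d=bot.capture('side'); save(d['color'],'d6.png',(190,40,350,160),5)
w=bot.capture('wrist'); save(w['color'],'w6.png')
E
```

```text
6.0 [ 490.73739564 -312.08386963  128.7953763 ] [ 3.13941916 -0.00318839 -0.19142334] 15.35563188644766 [-2.0427102  -0.58085197  5.93941105] [-0.01217554  0.33374718 -0.00492797]
```

View pics/d6.png

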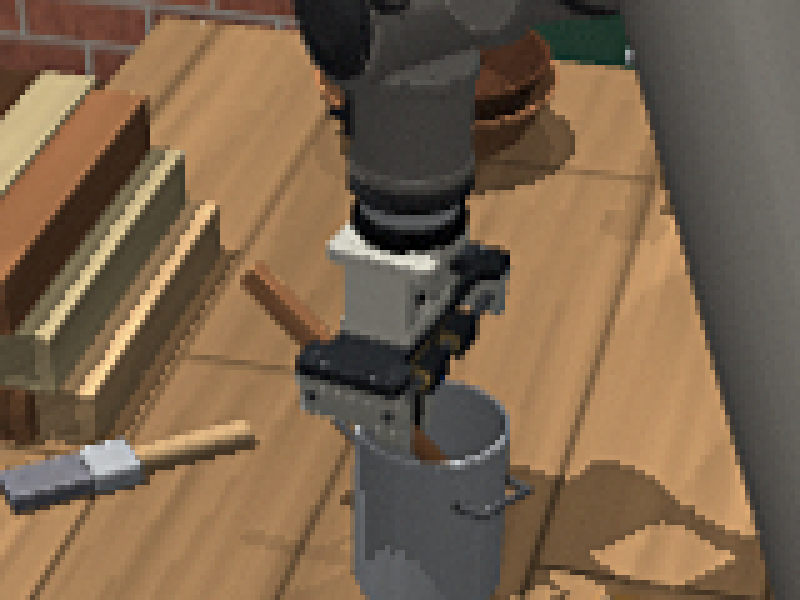

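View pics/w6.png

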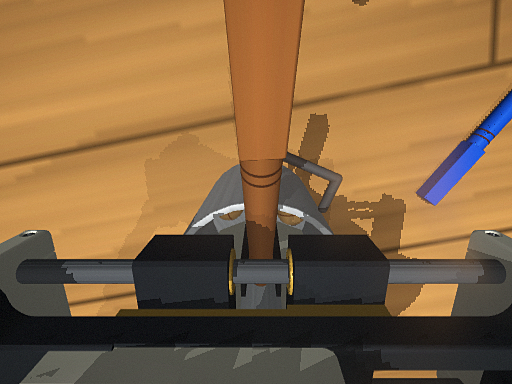

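>>> play_rows:
  moves: [255,-4,0,4,0,255,-8,0,8,0,255,-12,0,12,0,255,-16,0,15,0,255,-16,0,15,0]

```text
time: 6.52
tool_pos: [474.2, -308.4, 112.6]
tcp_rot: [3.141, -0.001, -0.192]
contact_force: [-1.1, 1.0, 1.1]
grip_width: 15.2
```

```bash
python3 - <<'E'
from h import *
o=bot.get_obs(); print(o['time'],o['tool_pos'],o['tcp_rot'],o['grip_width'],o['contact_force'],o['moment'])
d=bot.capture('side'); save(d['color'],'d7.png',(190,40,350,160),5)
E
```

```text
6.5167 [ 474.16836245 -308.38091096  112.62804719] [ 3.14108534e+00 -1.20012322e-03 -1.91962419e-01] 15.152237880814974 [-1.12444801  0.99368626  1.09987513] [ 0.14918327  0.04159561 -0.07113914]
```

View pics/d7.png

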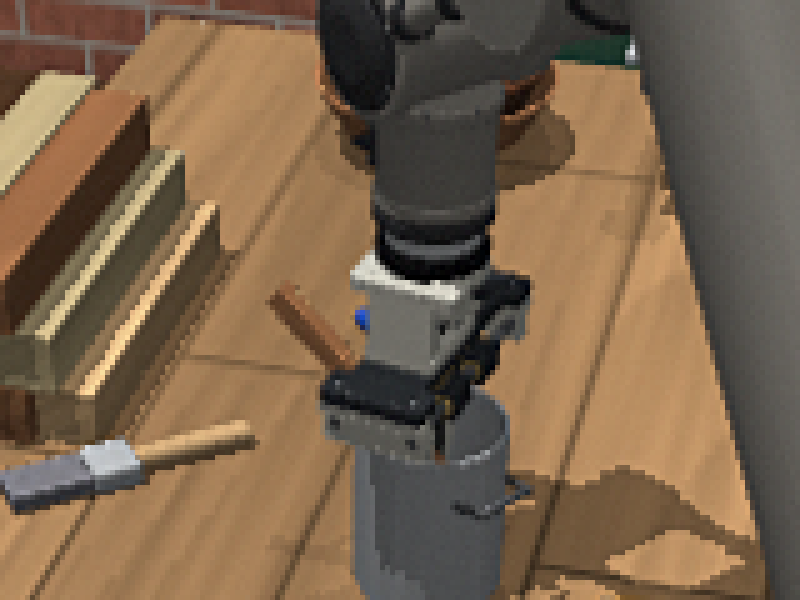

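>>> play_rows:
  moves: [175,0,0,0,0,175,0,0,0,0,175,0,0,0,0,175,0,0,0,0,175,0,0,0,0,175,0,0,0,0]

```text
time: 7.07
tool_pos: [474.3, -308.5, 111.7]
tcp_rot: [-3.142, -0.0, -0.192]
contact_force: [-1.1, -0.1, -0.9]
grip_width: 28.5
```

```bash
python3 - <<'E'
from h import *
o=bot.get_obs(); print(o['time'],o['tool_pos'],o['grip_width'],o['contact_force'])
d=bot.capture('side'); save(d['color'],'d8.png',(190,40,350,160),5)
w=bot.capture('wrist'); save(w['color'],'w8.png')
E
```

```text
7.0667 [ 474.27030369 -308.51588372  111.67919095] 28.539804189961796 [-1.10211761 -0.1290527  -0.88818537]
```

View pics/d8.png

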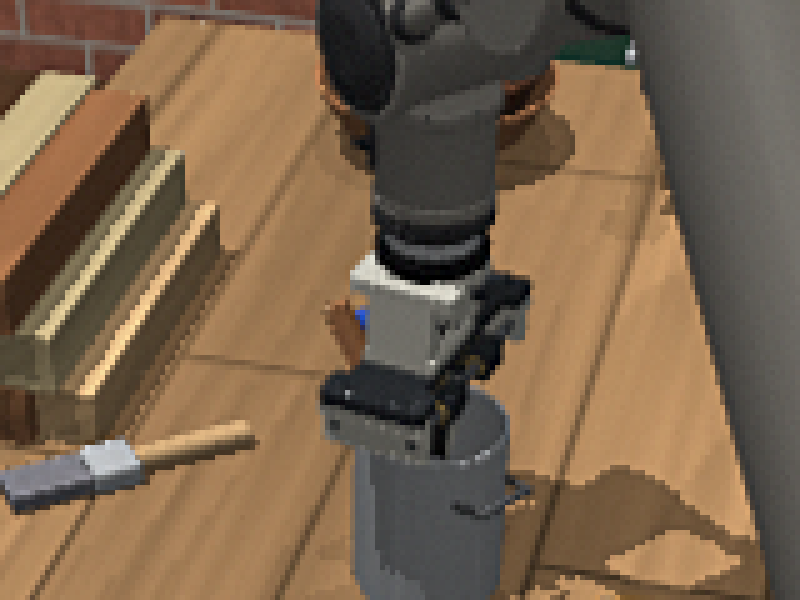

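View pics/w8.png

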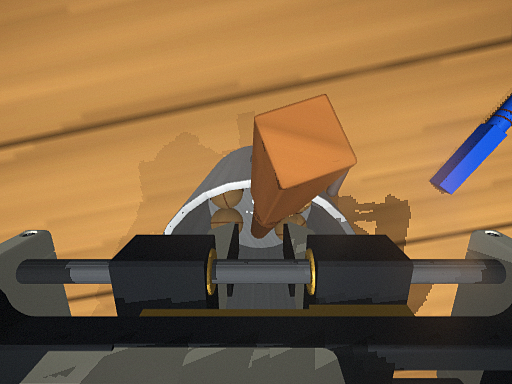

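The stick slid in. The wrist view shows the handle top at (305,140), leaning out over the +x rim and rolled slightly. I'll raise the gripper clear.

>>> play_rows:
  moves: [175,-3,0,-8,0,175,-6,0,-18,0,175,-9,0,-30,0,175,-12,0,-50,0,175,-20,0,-75,0,175,-40,0,-100,0,175,-60,0,-125,0,175,-70,0,-150,0]

```text
time: 7.83
tool_pos: [403.5, -294.5, 264.3]
tcp_rot: [3.141, -0.0, -0.192]
contact_force: [0.6, -1.5, 0.8]
grip_width: 28.9
```

```bash
python3 - <<'E'
from h import *
o=bot.get_obs(); print(o['time'],o['tool_pos'],o['grip_width'],o['contact_force'])
d=bot.capture('side'); save(d['color'],'d9.png',(190,40,350,160),5)
w=bot.capture('wrist'); save(w['color'],'w9.png')
s=bot.capture('scene'); save(s['color'],'s9.png',(110,100,270,220),5)
E
```

```text
7.8333 [ 403.48703567 -294.4683296   264.2528649 ] 28.895639895316922 [ 0.55457157 -1.52208193  0.82463298]
```

View pics/d9.png

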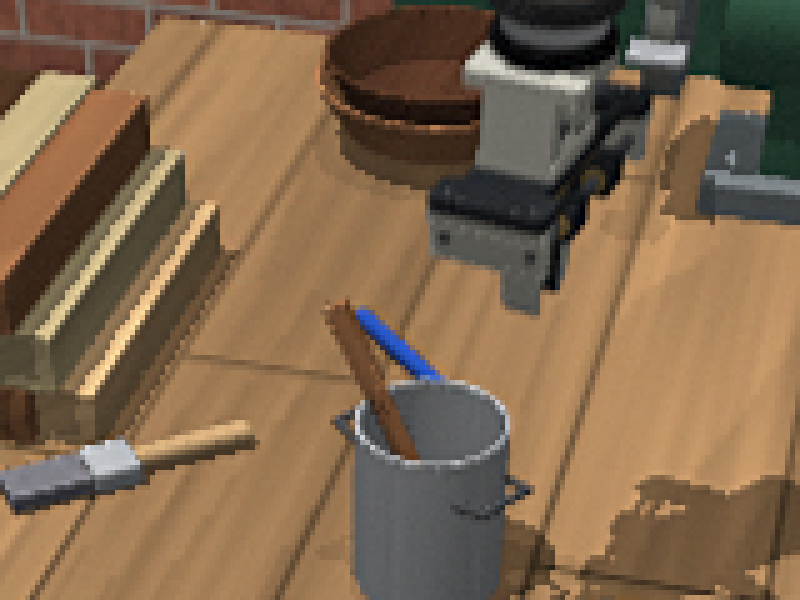

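View pics/w9.png

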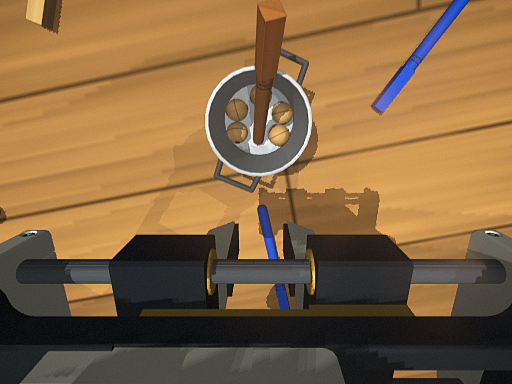

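View pics/s9.png

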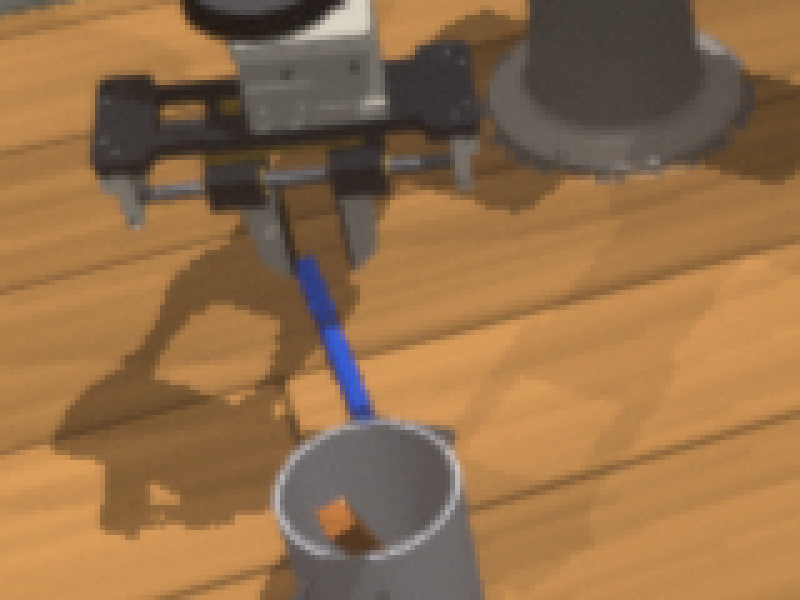

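The stick leans in the pot. The wrist view has its tip at (261,140) among the five beads and its top at (271,8). The rim runs from columns 206 to 312. I'll triangulate the top and the pot centre.

```bash
python3 - <<'E'
from h import *
o=bot.get_obs();w=bot.capture('wrist');s=bot.capture('scene');d=bot.capture('side')
def tri(rs):
    A=np.zeros((3,3));b=np.zeros(3)
    for q,v in rs:
        v=v/np.linalg.norm(v);M=np.eye(3)-np.outer(v,v);A+=M;b+=M@q
    return np.linalg.solve(A,b)
uv={'w':(271,9),'s':(110+337/5,100+515/5),'d':(190+340/5,40+305/5)}
R_={'w':ray(w,uv['w'],o),'s':ray(s,uv['s']),'d':ray(d,uv['d'])}
for k in ['ws','wd','sd','wsd']: print('top',k,tri([R_[c] for c in k]))
p=np.array([onz(w,q,130,o)[:2] for q in [(206,122),(312,122),(259,66),(259,179)]]); print(p, (p[0]+p[1])/2,(p[2]+p[3])/2)
print('tip z8',onz(w,(260,141),8,o))
save(w['color'],'w9b.png',(190,0,330,200),4)
for q in [(237,109),(283,113),(237,133),(279,134),(261,95)]: print('bead',onz(w,q,19,o)[:2])
E
```

```text
top ws [ 544.18145254 -329.97763102  198.85012917]
top wd [ 543.64032567 -331.35964823  191.78475398]
top sd [ 539.99159335 -328.94707154  193.23585825]
top wsd [ 542.31565496 -329.74685331  194.53187956]
[[ 482.75591808 -257.279937  ]
 [ 462.74187393 -359.3525948 ]
 [ 522.1339427  -318.03624992]
 [ 416.27859402 -297.11777495]] [ 472.748896  -308.3162659] [ 469.20626836 -307.57701243]
tip z8 [ 441.99167165 -303.48067229    8.        ]
bead [ 491.47390431 -281.21646059]
bead [ 474.24472766 -341.91286084]
bead [ 460.1554805  -274.26266236]
bead [ 447.49587725 -331.65104851]
bead [ 502.84907666 -316.78810793]
```

View pics/w9b.png

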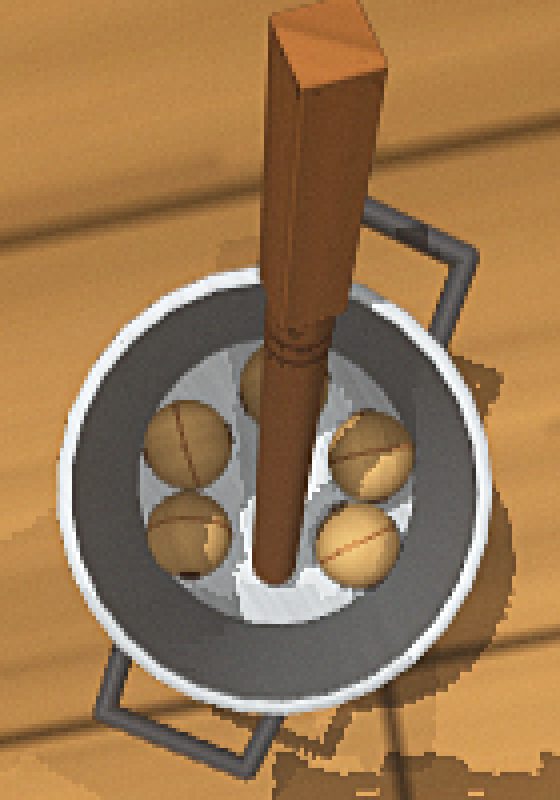

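The crop shows the stick leaning about 29° with its tip in the gap between two beads. The handle's faces are close to the world axes. I'll turn the jaws about 100° so they close in the leaning plane, and straddle the handle from above.

>>> play_rows:
  moves: [100,10,1,-5,-7,60,25,3,-8,-14,20,40,4,-8,-21,0,55,5,-8,-28,0,70,6,-8,-35,0,85,8,-8,-42,0,100,9,-8,-49,0,113,10,-8,-56]

```text
time: 8.8
tool_pos: [515.4, -326.4, 267.9]
tcp_rot: [-3.139, 0.0, 0.792]
contact_force: [-0.5, -0.2, -0.2]
grip_width: 77.7
```

>>> play_rows:
  moves: [0,0,0,0,-7,0,0,0,0,-14,0,0,0,0,-21,0,0,0,0,-28,0,0,0,0,-35,0,0,0,0,-42,0,0,0,0,-44,0,0,0,0,-44]

```text
time: 9.47
tool_pos: [514.5, -326.2, 268.1]
tcp_rot: [-3.139, -0.002, 1.555]
contact_force: [0.2, -0.8, -0.1]
grip_width: 91.8
```

```bash
python3 - <<'E'
from h import *
o=bot.get_obs(); print(o['time'],o['tool_pos'],o['tcp_rot'],o['grip_width'],o['contact_force'],o['joint_positions'])
d=bot.capture('side'); save(d['color'],'d10.png',(190,40,350,160),5)
w=bot.capture('wrist'); save(w['color'],'w10.png')
E
```

```text
9.4667 [ 514.49353956 -326.21835028  268.09566604] [-3.13945476e+00 -1.80035295e-03  1.55489486e+00] 91.79498257919191 [ 0.2343514  -0.80475833 -0.06234308] [-6.90861935e-01  4.88727269e-01  1.24011222e+00  7.05417498e-05
  1.41554726e+00 -6.74973395e-01]
```

View pics/d10.png

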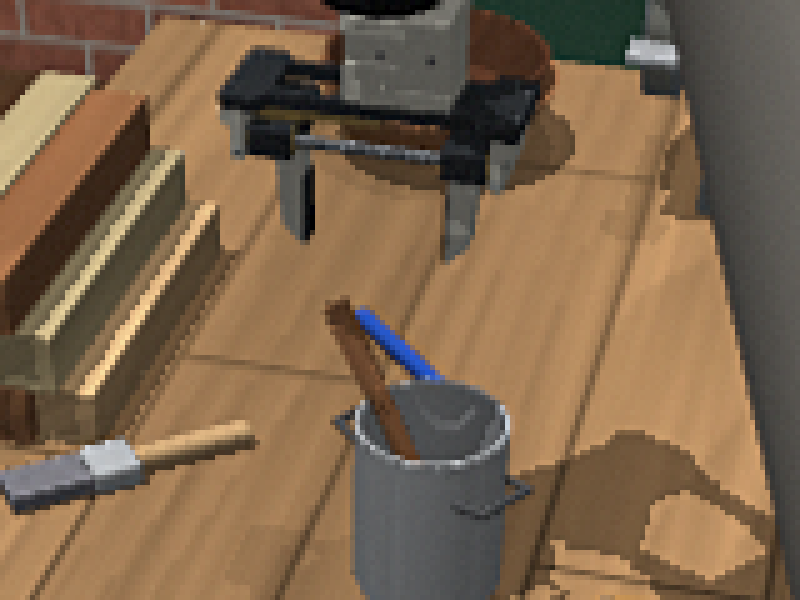

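View pics/w10.png

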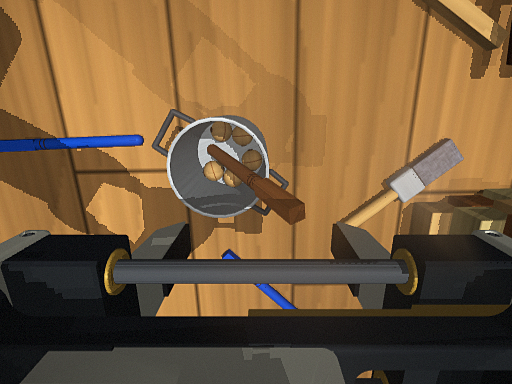

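```bash
python3 - <<'E'
from h import *
o=bot.get_obs();w=bot.capture('wrist')
for q in [(297,212),(290,203)]: print(onz(w,q,194,o))
p=np.array([onz(w,q,130,o)[:2] for q in [(167,167),(270,167),(218,117),(218,217)]]); print((p[0]+p[1])/2,(p[2]+p[3])/2)
E
```

```text
[ 545.16265696 -330.56698613  194.        ]
[ 539.18420076 -322.4457713   194.        ]
[ 471.1511085 -303.8985872] [ 470.45226083 -306.80570682]
```

>>> play_rows:
  moves: [0,0,6,10,0,0,-2,6,30,0,0,-3,6,50,0,0,-3,6,65,0,0,-3,6,73,0,0,-3,6,73,0]

```text
time: 10.12
tool_pos: [519.8, -328.9, 194.0]
tcp_rot: [-3.138, -0.003, 1.553]
contact_force: [-0.1, -0.2, -0.5]
grip_width: 91.8
```

```bash
python3 - <<'E'
from h import *
o=bot.get_obs(); print(o['time'],o['tool_pos'],o['tcp_rot'],o['grip_width'],o['contact_force'])
d=bot.capture('side'); save(d['color'],'d11.png',(190,40,350,160),5)
w=bot.capture('wrist'); save(w['color'],'w11.png')
E
```

```text
10.1167 [ 519.8196789  -328.92756251  194.00021643] [-3.13813791e+00 -2.88144146e-03  1.55290347e+00] 91.76503242605176 [-0.07484168 -0.20536349 -0.52782822]
```

View pics/d11.png

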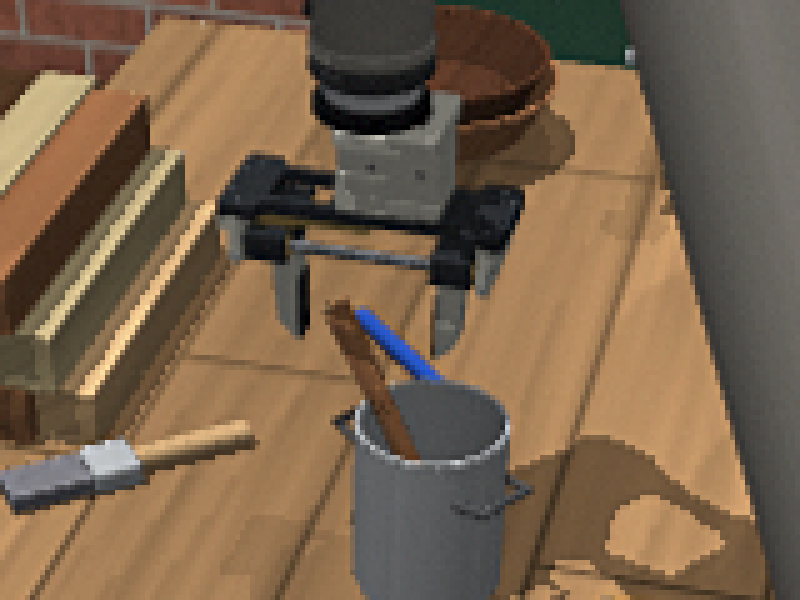

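View pics/w11.png

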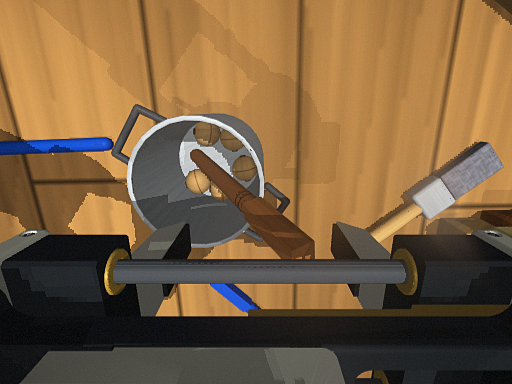

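>>> play_rows:
  moves: [45,0,0,0,0,85,2,-7,0,0,85,5,-16,-1,0,85,8,-26,-2,0,85,11,-36,-3,0,85,14,-46,-4,0,85,16,-55,-5,0,85,17,-60,-5,0]

```text
time: 10.88
tool_pos: [459.8, -311.5, 202.7]
tcp_rot: [3.141, 0.001, 1.553]
contact_force: [1.0, 0.4, 0.5]
grip_width: 61.6
```

```bash
python3 - <<'E'
from h import *
o=bot.get_obs(); print(o['time'],o['tool_pos'],o['tcp_rot'],o['grip_width'],o['contact_force'])
d=bot.capture('side'); save(d['color'],'d12.png',(190,40,350,160),5)
w=bot.capture('wrist'); save(w['color'],'w12.png')
E
```

```text
10.8833 [ 459.79401031 -311.45121104  202.72563551] [3.14066300e+00 9.24361322e-04 1.55314499e+00] 61.5657686728664 [1.00967052 0.3711343  0.54811357]
```

View pics/d12.png

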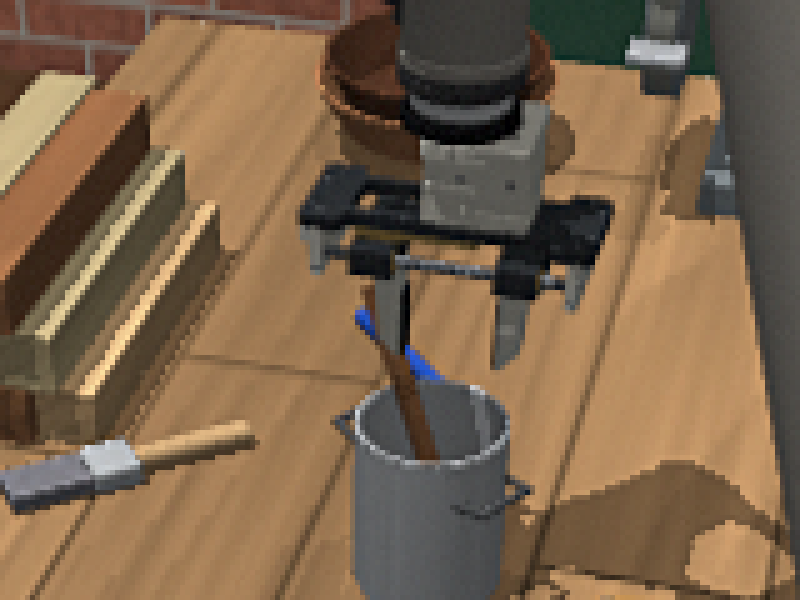

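View pics/w12.png

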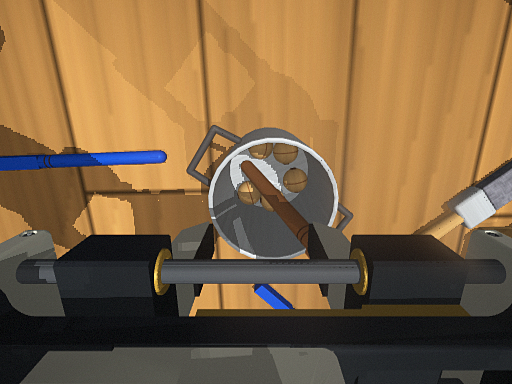

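```bash
python3 - <<'E'
from h import *
s=bot.capture('scene'); save(s['color'],'s12.png',(130,110,250,220),6)
w=bot.capture('wrist'); save(w['color'],'w12b.png',(190,120,370,300),4)
E
```

```text
(no output)
```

View pics/s12.png

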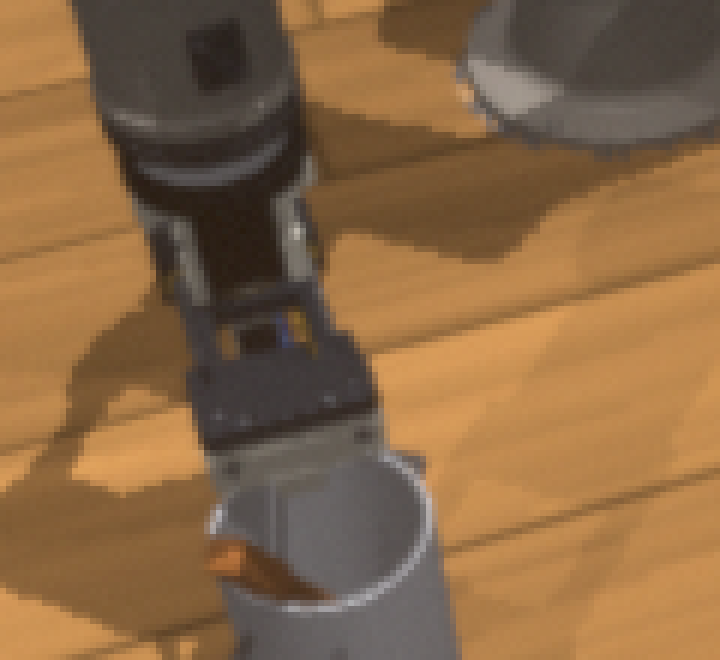

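View pics/w12b.png

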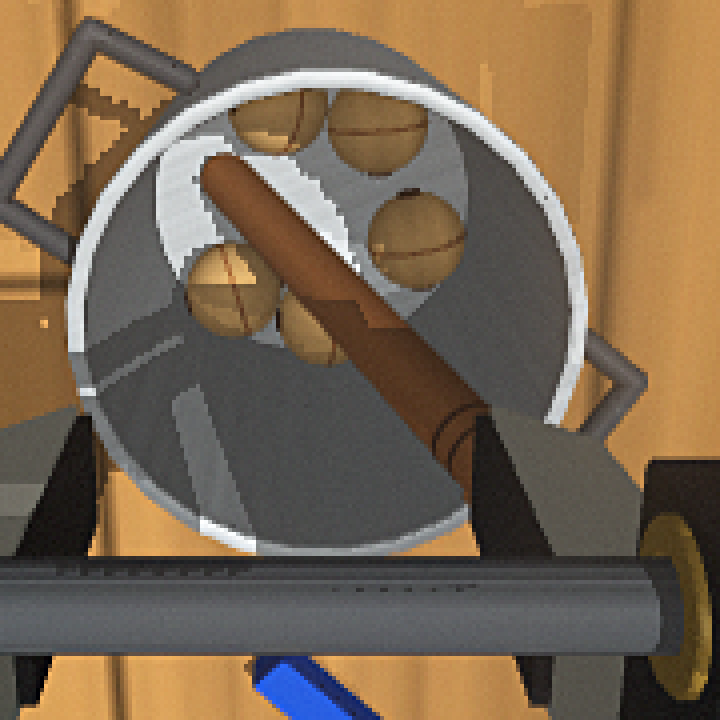

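The scene view shows that the handle slipped round the outer finger, with its top at crop (225,560). The stick is still in the pot. I'll lift straight off and measure again. This time I'll grip across the leaning plane, so the jaws trap the handle, and straighten the stick against the wall.

>>> play_rows:
  moves: [85,0,0,-15,0,85,0,0,-40,0,85,0,0,-65,0,85,10,0,-75,0,85,30,0,-75,0,85,50,0,-75,0,85,55,0,-75,0]

```text
time: 11.67
tool_pos: [461.8, -253.7, 276.4]
tcp_rot: [-3.141, -0.002, 1.555]
contact_force: [0.9, 0.3, -0.0]
grip_width: 61.0
```

```bash
python3 - <<'E'
from h import *
o=bot.get_obs(); print(o['time'],o['tool_pos'],o['tcp_rot'],o['grip_width'],o['contact_force'])
d=bot.capture('side'); save(d['color'],'d13.png',(190,40,350,160),5)
w=bot.capture('wrist'); save(w['color'],'w13.png',(140,0,380,220),3.3)
s=bot.capture('scene'); save(s['color'],'s13.png',(130,110,250,220),6)
E
```

```text
11.6667 [ 461.80132742 -253.73300108  276.40269777] [-3.14145477e+00 -1.55214125e-03  1.55493922e+00] 60.9888814199066 [ 0.88092615  0.34444594 -0.02497371]
```

View pics/d13.png

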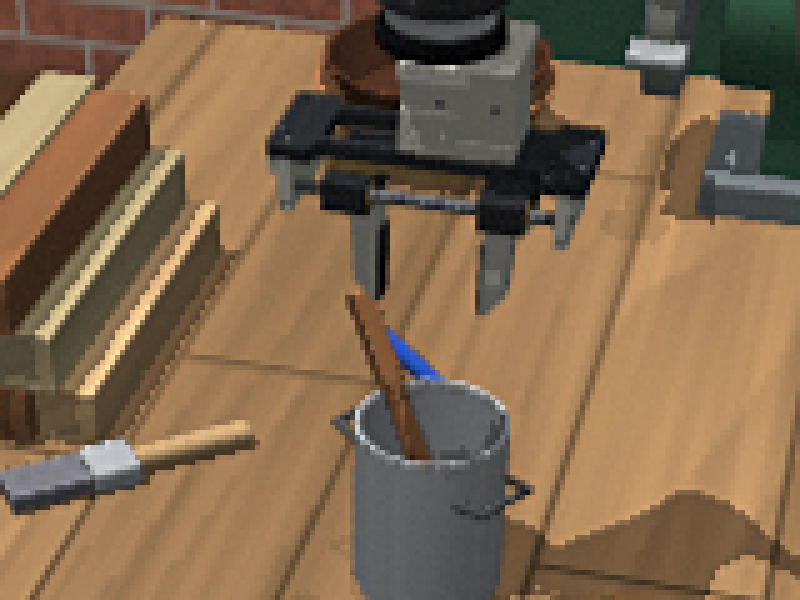

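View pics/w13.png

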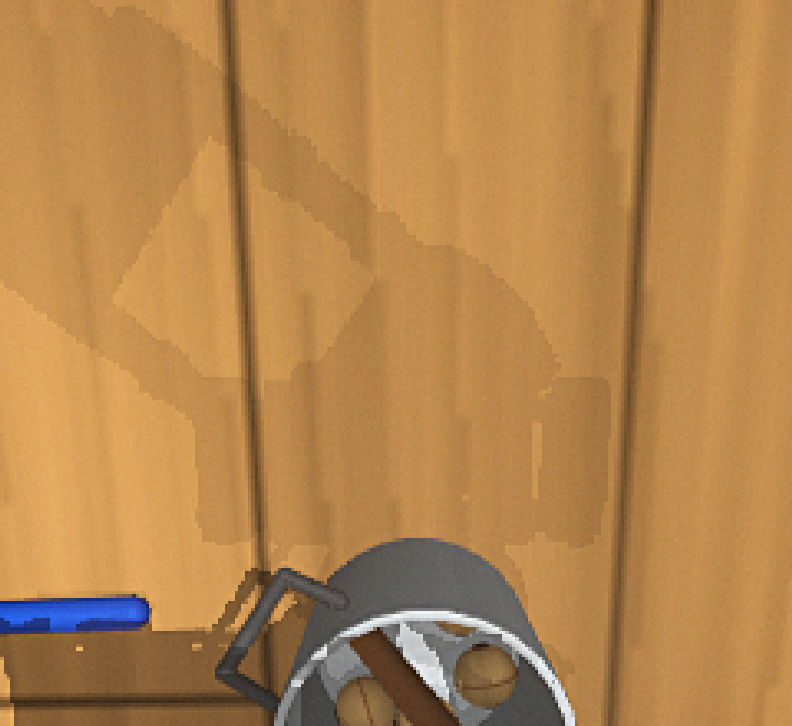

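View pics/s13.png

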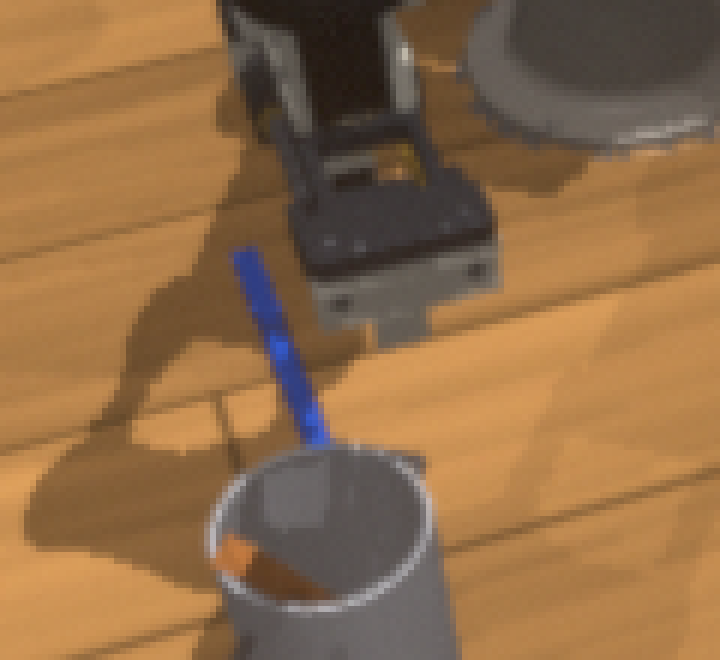

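```bash
cat >> h.py <<'E'
def tri(rs):
    A=np.zeros((3,3));b=np.zeros(3)
    for q,v in rs:
        v=v/np.linalg.norm(v);M=np.eye(3)-np.outer(v,v);A+=M;b+=M@q
    x=np.linalg.solve(A,b); return x
E
python3 - <<'E'
from h import *
s=bot.capture('scene');d=bot.capture('side')
for a,b in [((236,554),(358,293)),((232,550),(356,295)),((240,558),(360,293))]:
    print(tri([ray(s,(130+a[0]/6,110+a[1]/6)),ray(d,(190+b[0]/5,40+b[1]/5))]))
o=bot.get_obs();w=bot.capture('wrist')
print(onz(w,(140+365/3.3,640/3.3),8,o))
E
```

```text
[ 531.5497792  -347.64081183  193.93249855]
[ 531.30291945 -347.66348105  194.09065933]
[ 531.3957284  -347.38348843  192.77147319]
[ 445.38690497 -305.77953303    8.        ]
```

```bash
python3 - <<'E'
from h import *
o={'tool_pos':np.array([459.794,-311.451,202.726]),'tcp_rot':np.array([3.14066,.00092,1.55314])}
w=bot.capture('wrist')
print('tip',onz(w,(190+218/4,120+160/4),10,o))
p=np.array([onz(w,(190+a/4,120+b/4),130,o)[:2] for a,b in [(76,310),(580,300),(330,78),(330,548)]]);print((p[0]+p[1])/2,(p[2]+p[3])/2)
for a,b in [(278,105),(378,130),(418,240),(233,290),(315,325)]: print(onz(w,(190+a/4,120+b/4),19,o)[:2])
E
```

```text
tip [ 440.69838966 -292.30219724   10.        ]
[ 469.56263911 -300.95865616] [ 470.00378349 -306.12803357]
[ 459.62756109 -274.55830957]
[ 489.31978358 -282.52762075]
[ 501.88839346 -316.65083666]
[ 444.47517389 -331.68553298]
[ 469.94526139 -343.71093476]
```

>>> play_rows:
  moves: [60,-12,8,0,-7,60,-24,16,0,-14,60,-36,24,0,-21,60,-48,33,0,-28,60,-60,42,0,-35,60,-72,50,0,-42,60,-82,57,0,-49,60,-86,60,0,-56]

```text
time: 12.68
tool_pos: [520.5, -345.7, 275.9]
tcp_rot: [-3.141, -0.0, 2.535]
contact_force: [-0.1, 1.0, 0.2]
grip_width: 70.4
```

>>> play_rows:
  moves: [60,0,0,0,-4,60,0,0,0,-4,60,0,0,0,-4]

```text
time: 12.93
tool_pos: [520.0, -344.1, 276.3]
tcp_rot: [3.141, -0.001, 2.597]
contact_force: [0.6, -0.0, -0.3]
grip_width: 69.9
```

```bash
python3 - <<'E'
from h import *
o=bot.get_obs(); print(o['time'],o['tool_pos'],o['tcp_rot'],o['grip_width'],o['contact_force'],o['joint_positions'])
w=bot.capture('wrist'); save(w['color'],'w14.png',None,1.5)
print(proj(w,(531.5,-347.5,194),o),proj(w,(442,-293,10),o))
E
```

```text
12.9333 [ 519.97436109 -344.14220584  276.26818551] [ 3.14142547e+00 -5.76826898e-04  2.59740657e+00] 69.85199874847575 [ 0.60584123 -0.03987729 -0.3038441 ] [-7.07524922e-01  5.11552232e-01  1.18016439e+00  7.16804833e-05
  1.45047237e+00 -1.73414375e+00]
[264.3776615  217.19304665] [263.05259613  99.01347865]
```

View pics/w14.png

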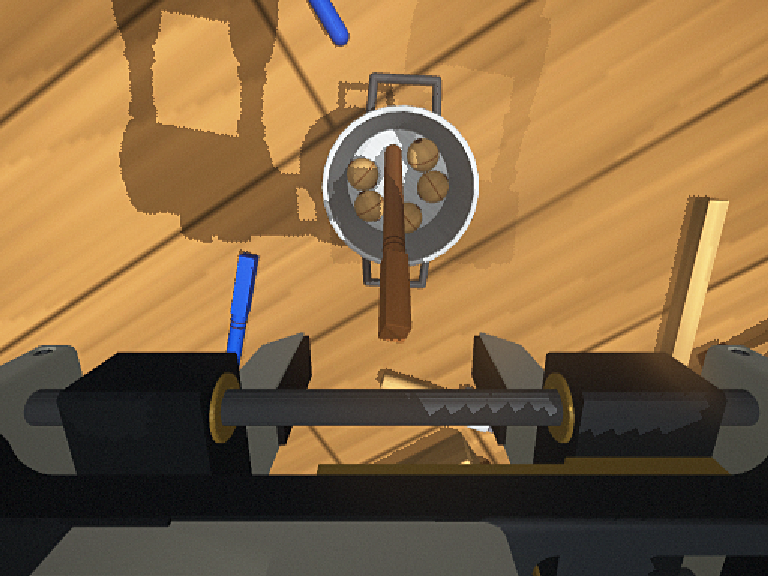

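The wrist view shows the stick lying along column 262 in the jaws' mid-plane, with its tip at (262,98) and its top at (263,220). The ears lie along the same line. I'll go down and close.

>>> play_rows:
  moves: [60,1,0,20,0,60,1,0,45,0,60,1,0,70,0,60,1,0,90,0,60,1,0,100,0,60,1,0,101,0]

```text
time: 13.48
tool_pos: [518.4, -342.4, 173.5]
tcp_rot: [3.141, -0.004, 2.599]
contact_force: [-1.1, 0.6, 0.6]
grip_width: 70.2
```

```bash
python3 - <<'E'
from h import *
o=bot.get_obs(); print(o['time'],o['tool_pos'],o['grip_width'],o['contact_force'])
w=bot.capture('wrist'); save(w['color'],'w15.png',None,1.5)
d=bot.capture('side'); save(d['color'],'d15.png',(190,40,350,160),5)
E
```

```text
13.4833 [ 518.42003703 -342.41678659  173.53674652] 70.22205227382652 [-1.08103018  0.63890999  0.60273958]
```

View pics/w15.png

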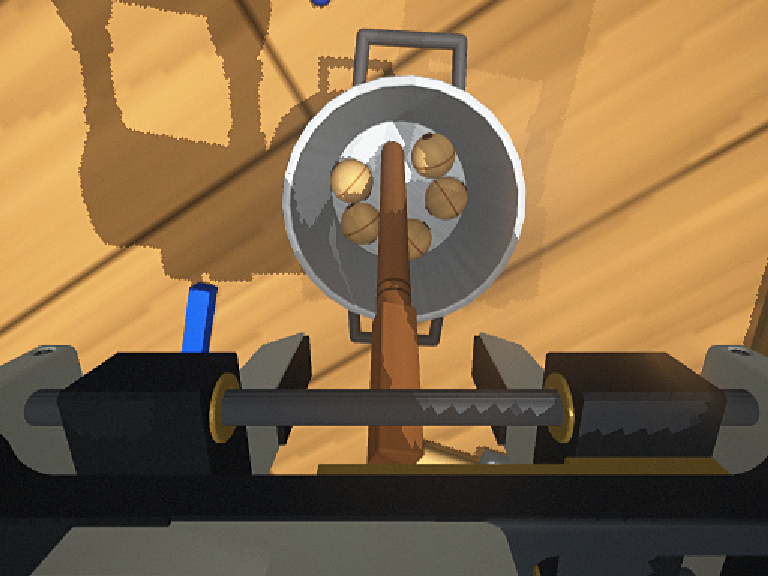

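View pics/d15.png

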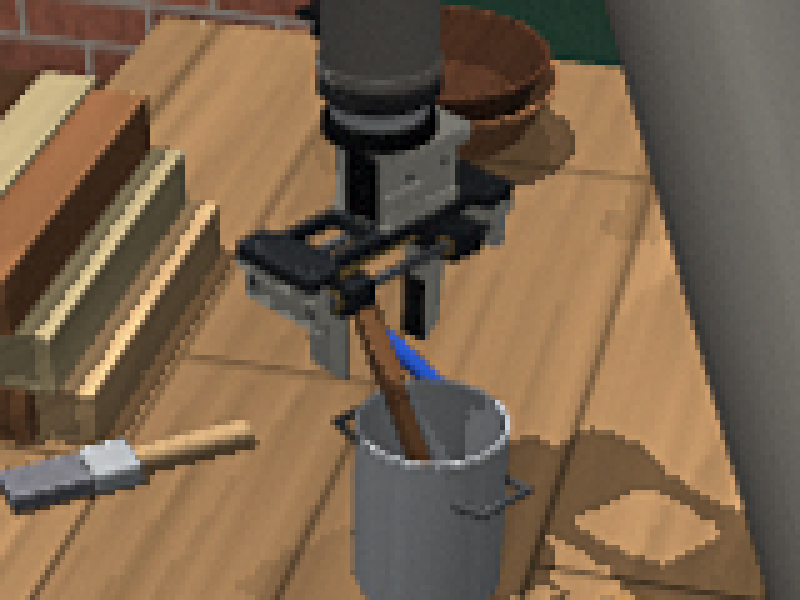

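>>> play_rows:
  moves: [255,0,0,0,0,255,0,0,0,0,255,0,0,0,0,255,0,0,0,0,255,0,0,0,0,255,0,0,0,0,255,0,0,0,0,255,0,0,0,0]

```text
time: 14.25
tool_pos: [519.3, -343.1, 175.7]
tcp_rot: [3.142, 0.0, 2.601]
contact_force: [0.4, 0.3, -0.5]
grip_width: 21.4
```

```bash
python3 - <<'E'
from h import *
o=bot.get_obs(); print(o['time'],o['tool_pos'],o['grip_width'],o['contact_force'])
w=bot.capture('wrist'); save(w['color'],'w16.png',None,1.5)
C=np.array([470.5,-306,130])
x=np.array([np.cos(2.599),np.sin(2.599)]);y=np.array([x[1],-x[0]])
dl=C[:2]-o['tool_pos'][:2];print('C in tool',dl@x,dl@y)
p=np.array([onz(w,(a/1.5,b/1.5),130,o)[:2]-o['tool_pos'][:2] for a,b in [(287,195),(522,195)]]);print(p@y)
p=np.array([onz(w,(a/1.5,b/1.5),130,o)[:2]-o['tool_pos'][:2] for a,b in [(404,80),(404,320)]]);print(p@x)
E
```

```text
14.25 [ 519.3216123  -343.12560673  175.73575836] 21.404941312012223 [ 0.3741376   0.27782861 -0.45369578]
C in tool 60.979606119510116 6.58393045029442
[-46.15850237  57.57711949]
[111.48577967   6.45665725]
```

View pics/w16.png

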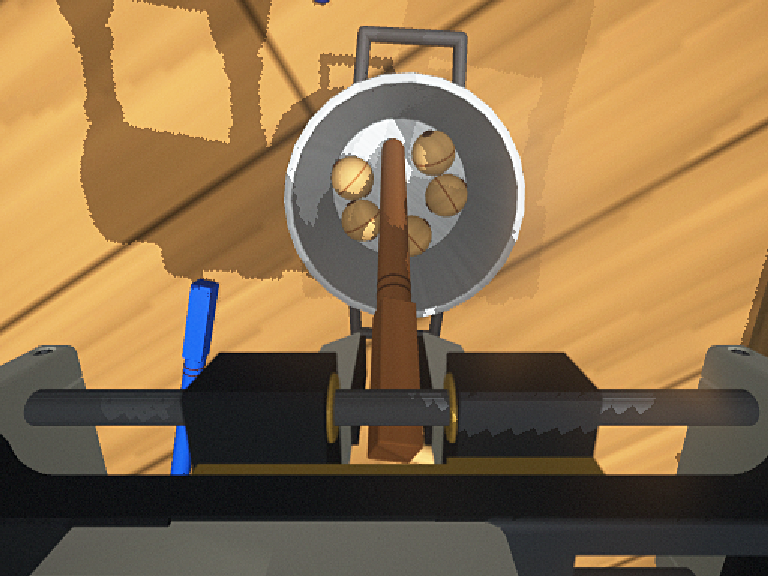

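>>> play_rows:
  moves: [255,0,0,0,0,255,0,0,0,0,255,0,0,0,0,255,0,0,0,0]

```text
time: 14.63
tool_pos: [519.3, -343.1, 175.7]
tcp_rot: [3.142, -0.0, 2.601]
contact_force: [-0.3, -0.2, -0.6]
grip_width: 17.0
```

```bash
python3 - <<'E'
from h import *
o=bot.get_obs(); print(o['time'],o['tool_pos'],o['grip_width'],o['contact_force'])
w=bot.capture('wrist'); save(w['color'],'w17.png',None,1.5)
x=np.array([np.cos(2.6),np.sin(2.6)]);y=np.array([x[1],-x[0]])
for a,b in [(358,32),(466,36),(352,330),(436,332)]:
  p=onz(w,(a/1.5,b/1.5),98,o)[:2]-o['tool_pos'][:2]; print(p@x,p@y)
E
```

```text
14.6333 [ 519.29804943 -343.12251599  175.66569711] 17.04627491585007 [-0.29064738 -0.22890821 -0.5872551 ]
137.49585450377273 -15.527819467091337
135.85310602596786 34.82454638460197
-12.339741304366068 -22.543378502231473
-13.585868909256071 25.697343700949226
```

View pics/w17.png

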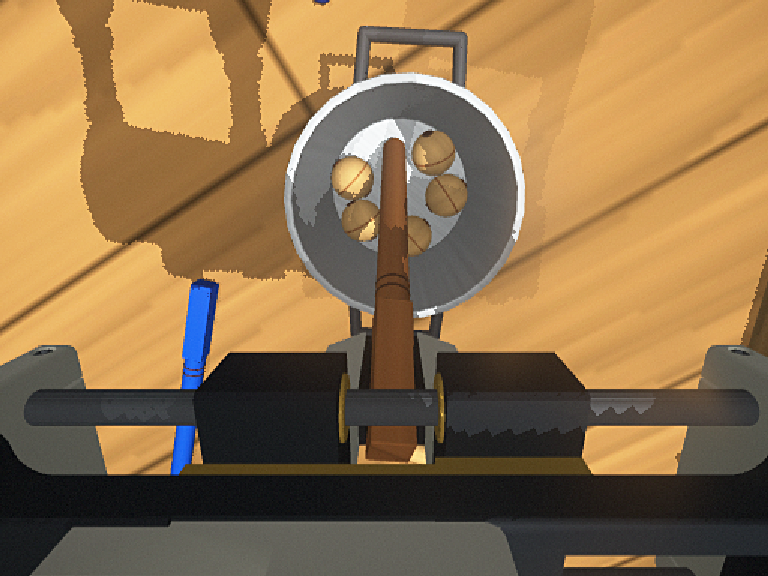

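>>> play_rows:
  moves: [255,0,0,0,0,255,8,0,-4,0,255,18,0,-9,0,255,28,0,-14,0,255,40,1,-18,0,255,52,2,-22,0,255,64,3,-25,0,255,75,4,-27,0]

```text
time: 15.35
tool_pos: [456.9, -301.5, 204.8]
tcp_rot: [-3.14, 0.005, 2.601]
contact_force: [1.8, -2.5, 0.7]
grip_width: 15.3
```

```bash
python3 - <<'E'
from h import *
o=bot.get_obs(); print(o['time'],o['tool_pos'],o['grip_width'],o['contact_force'])
w=bot.capture('wrist'); save(w['color'],'w18.png',None,1.5)
d=bot.capture('side'); save(d['color'],'d18.png',(190,40,350,160),5)
E
```

```text
15.35 [ 456.8667743  -301.48024292  204.82124566] 15.334989276598444 [ 1.78993497 -2.48973404  0.72032281]
```

View pics/w18.png

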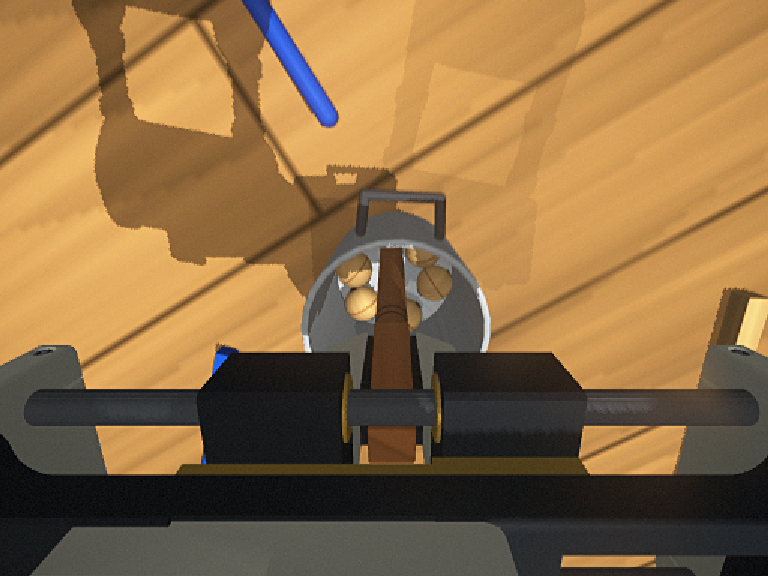

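View pics/d18.png

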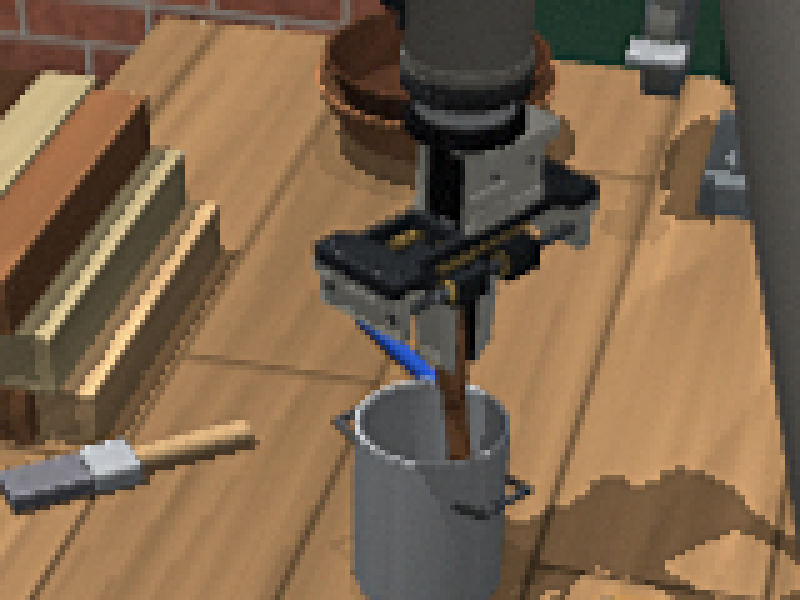

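The stick is now nearly upright in the grip. The wrist view has the rim at columns 303 to 491 and the shaft at column 392. I'll work out where the pot and the tip are relative to the tool.

```bash
python3 - <<'E'
from h import *
o=bot.get_obs();w=bot.capture('wrist');print(o['tool_pos'],o['tcp_rot'])
yw=o['tcp_rot'][2];x=np.array([np.cos(yw),np.sin(yw)]);y=np.array([x[1],-x[0]])
def T(a,b,z):
    p=onz(w,(a/1.5,b/1.5),z,o)[:2]-o['tool_pos'][:2]; return p@x,p@y
# rim outer
P=np.array([T(a,b,130) for a,b in [(303,322),(310,290),(335,258),(400,240),(455,256),(482,285),(491,322)]])
A=np.c_[2*P,np.ones(len(P))];q=np.linalg.lstsq(A,(P**2).sum(1),rcond=None)[0];print('C',q[:2],np.sqrt(q[2]+q[:2]@q[:2]))
print('ear',T(360,195,98),T(445,198,98))
print('shaft @rimlevel?',T(392,250,10),T(392,250,30),'beads',[np.round(T(a,b,19)) for a,b in [(354,270),(361,303),(434,282),(420,258),(412,318)]])
save(w['color'],'w18b.png',(190,140,340,250),5)
E
```

```text
[ 456.28442581 -300.55598872  204.59966171] [-3.14113523e+00  2.89669832e-03  2.60040092e+00]
C [-12.30316616   3.07988863] 53.47320411236158
ear (np.float64(61.029480540428665), np.float64(-18.431857511380414)) (np.float64(59.267209766807525), np.float64(31.69140617908589))
shaft @rimlevel? (np.float64(9.633158205834896), np.float64(0.6278290774292016)) (np.float64(13.821929519374399), np.float64(0.5808430631436255)) beads [array([ -5., -31.]), array([-34., -26.]), array([-16.,  36.]), array([ 5., 24.]), array([-48.,  18.])]
```

View pics/w18b.png

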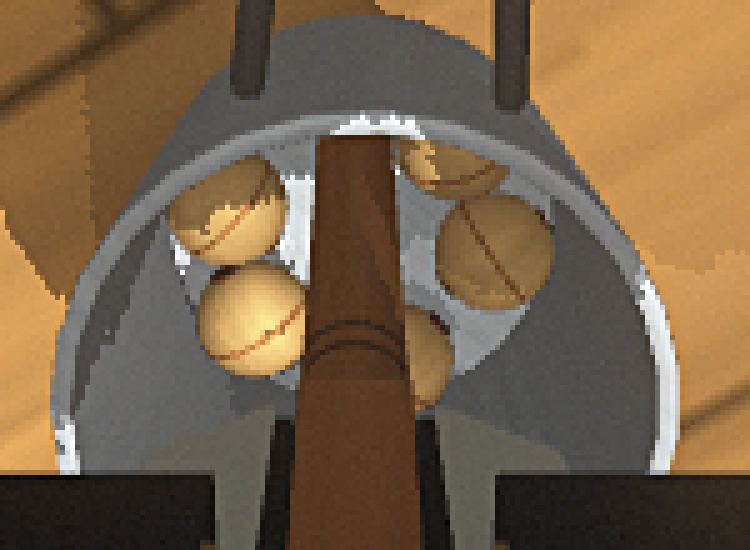

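>>> play_rows:
  moves: [255,-14,3,0,0,255,-15,11,0,0,255,-18,17,0,0,255,-22,23,0,0,255,-28,28,0,0,255,-35,30,0,0,255,-42,31,0,0,255,-49,30,0,0]

```text
time: 16.17
tool_pos: [513.4, -301.6, 202.3]
tcp_rot: [-3.137, -0.002, 2.602]
contact_force: [-5.1, -5.0, 0.2]
grip_width: 17.8
```

```bash
python3 - <<'E'
from h import *
o=bot.get_obs(); print(o['time'],o['tool_pos'],o['grip_width'],o['contact_force'])
w=bot.capture('wrist'); save(w['color'],'w19.png',(150,90,360,300),3.5)
d=bot.capture('side'); save(d['color'],'d19.png',(190,40,350,160),5)
E
```

```text
16.1667 [ 513.40077933 -301.63513505  202.33674488] 17.788389122808137 [-5.13248748 -4.96193502  0.17519448]
```

View pics/w19.png

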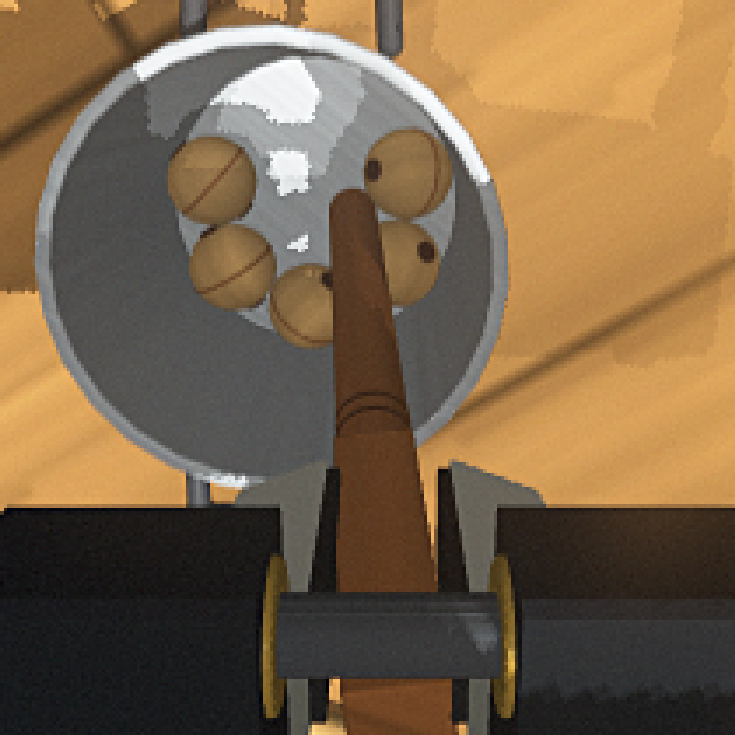

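View pics/d19.png

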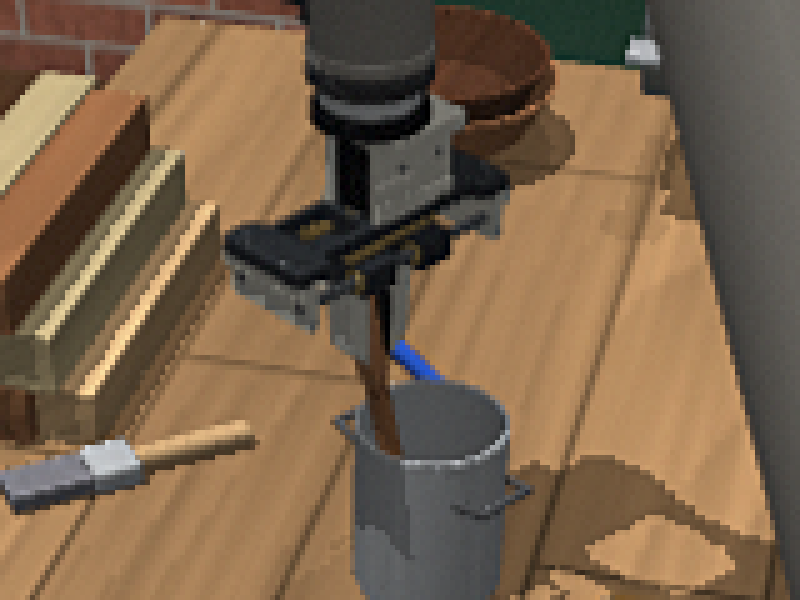

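The wrist view shows the tip sliding inside the right-hand beads, at crop (350,195), and pressing them against the wall instead of driving them round. I'll go back to the gap and sweep at a larger radius, so the push is along the wall.

```bash
cat >> h.py <<'E'
def toolT(w,o,a,b,z):
    yw=o['tcp_rot'][2];x=np.array([np.cos(yw),np.sin(yw)]);y=np.array([x[1],-x[0]])
    p=onz(w,(a,b),z,o)[:2]-o['tool_pos'][:2]; return np.array([p@x,p@y])
def cfit(P):
    P=np.array(P);A=np.c_[2*P,np.ones(len(P))];q=np.linalg.lstsq(A,(P**2).sum(1),rcond=None)[0];return q[:2],np.sqrt(q[2]+q[:2]@q[:2])
E
python3 - <<'E'
from h import *
o=bot.get_obs();w=bot.capture('wrist');print(o['contact_force'],o['grip_width'])
f=lambda a,b,z:toolT(w,o,150+a/3.5,90+b/3.5,z)
c,r=cfit([f(a,b,130) for a,b in [(37,240),(70,130),(150,60),(270,26),(400,65),(480,150),(507,260),(480,360)]]);print('C',c,r)
print('tip',f(350,192,8)-c,f(350,192,20)-c)
print([np.round(f(a,b,19)-c) for a,b in [(212,180),(232,266),(312,306),(405,263),(408,173)]])
E
```

```text
[-5.16661383 -5.50904371 -0.25634242] 17.672726355618135
C [ 35.10558154 -26.3169336 ] 52.519017104634514
tip [ 2.86861699 12.31009477] [ 4.32443778 12.83373796]
[array([  8., -34.]), array([-21., -28.]), array([-35.,  -1.]), array([-20.,  31.]), array([11., 32.])]
```

>>> play_rows:
  moves: [255,0,-9,0,0,255,0,-18,0,0,255,0,-26,0,0,255,10,-27,0,0,255,20,-27,0,0,255,30,-27,0,0,255,40,-27,0,0,255,40,-27,0,0]

```text
time: 16.98
tool_pos: [465.3, -302.4, 202.8]
tcp_rot: [3.14, -0.001, 2.6]
contact_force: [0.3, -0.4, -0.9]
grip_width: 15.8
```

```bash
python3 - <<'E'
from h import *
o=bot.get_obs(); print(o['time'],o['tool_pos'],o['grip_width'],o['contact_force'])
w=bot.capture('wrist'); save(w['color'],'w20.png',(150,90,360,300),3.5)
E
```

```text
16.9833 [ 465.29178651 -302.36178249  202.79991999] 15.840906334002959 [ 0.34081498 -0.38925827 -0.92432506]
```

View pics/w20.png

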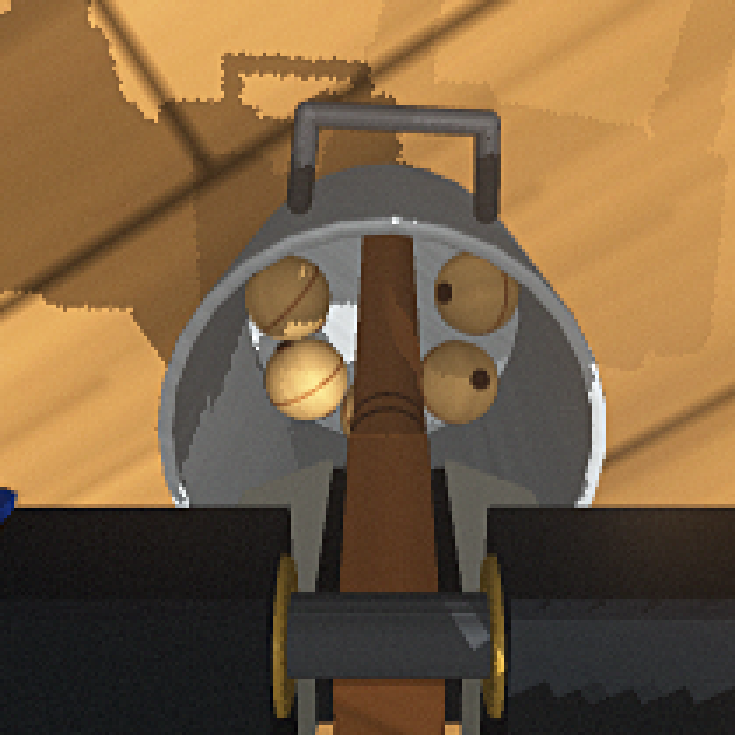

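>>> play_rows:
  moves: [255,-1,9,0,0,255,-4,17,0,0,255,-8,22,0,0,255,-12,26,0,0,255,-17,29,0,0,255,-22,32,0,0,255,-28,33,0,0,255,-34,34,0,0]

```text
time: 17.7
tool_pos: [513.5, -291.5, 202.6]
tcp_rot: [3.141, -0.001, 2.601]
contact_force: [0.6, -0.0, 0.1]
grip_width: 15.8
```

```bash
python3 - <<'E'
from h import *
o=bot.get_obs(); print(o['time'],o['tool_pos'],o['grip_width'],o['contact_force'])
w=bot.capture('wrist'); save(w['color'],'w21.png',(150,90,360,300),3.5)
E
```

```text
17.7 [ 513.51314207 -291.47691263  202.55677782] 15.785290083943998 [ 0.62617718 -0.00443647  0.06855014]
```

View pics/w21.png

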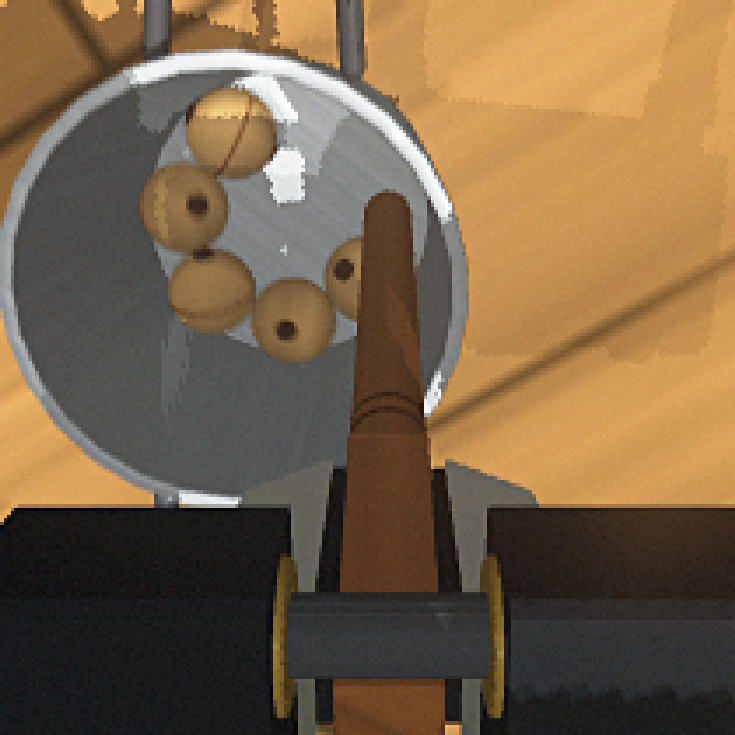

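The beads are now driven round as a train, with almost no force. I'll continue round.

>>> play_rows:
  moves: [255,-9,-1,0,0,255,-17,-5,0,0,255,-24,-10,0,0,255,-29,-17,0,0,255,-33,-25,0,0,255,-34,-34,0,0,255,-33,-43,0,0,255,-29,-51,0,0]

```text
time: 18.42
tool_pos: [512.5, -350.1, 202.7]
tcp_rot: [3.138, 0.002, 2.6]
contact_force: [5.6, 5.3, 3.1]
grip_width: 16.6
```

```bash
python3 - <<'E'
from h import *
o=bot.get_obs(); print(o['time'],o['tool_pos'],o['grip_width'],o['contact_force'])
w=bot.capture('wrist'); save(w['color'],'w22.png',(100,30,360,290),2.8)
E
```

```text
18.4167 [ 512.51111727 -350.10844858  202.66573791] 16.63501296481172 [5.59812531 5.28995283 3.08888825]
```

View pics/w22.png

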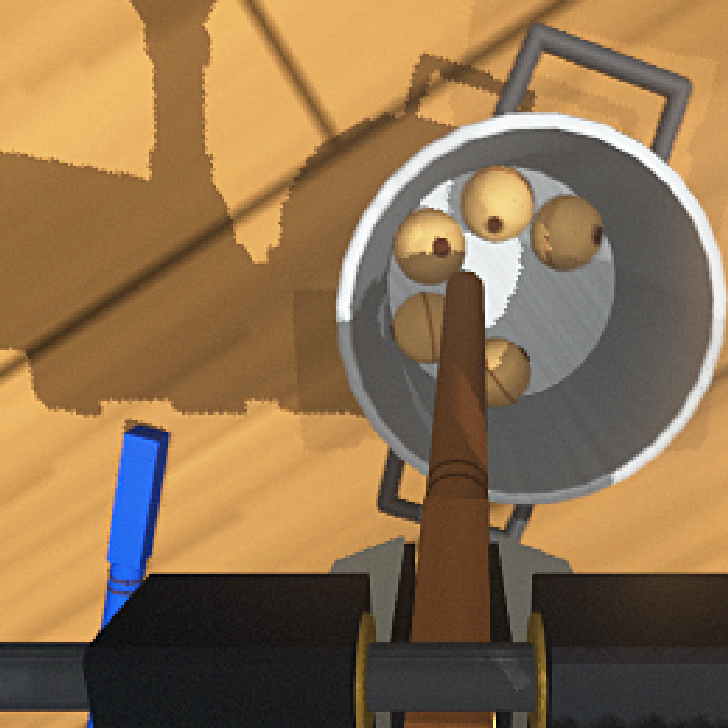

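```bash
python3 - <<'E'
from h import *
o=bot.get_obs();w=bot.capture('wrist');print(o['contact_force'],o['grip_width'])
f=lambda a,b,z:toolT(w,o,100+a/2.8,30+b/2.8,z)
c,r=cfit([f(a,b,130) for a,b in [(337,300),(370,190),(450,130),(540,113),(640,145),(710,220),(722,320),(690,410),(600,490),(500,500),(400,445)]]);print('C',c,r)
yw=o['tcp_rot'][2];x=np.array([np.cos(yw),np.sin(yw)]);y=np.array([x[1],-x[0]])
print('C world',o['tool_pos'][:2]+c[0]*x+c[1]*y)
print('tip',f(465,272,8)-c)
print([np.round(f(a,b,19)-c) for a,b in [(497,203),(430,246),(428,328),(497,372),(567,234)]])
e1=(f(540,28,98)+f(690,85,98))/2;e2=(f(380,505,98)+f(522,545,98))/2;print('ear ax',e1-c,e2-c,np.degrees(np.arctan2(*(e1-e2)[::-1])))
E
```

```text
[3.47047593 4.51739523 0.31757769] 16.64711213185024
C [52.64453709 22.28844299] 53.292812261886404
C world [ 478.07147233 -304.54517395]
tip [  5.30031296 -15.27747251]
[array([33., -3.]), array([ 16., -30.]), array([-17., -31.]), array([-36.,  -1.]), array([21., 26.])]
ear ax [71.53769735 25.89607573] [-74.36781803 -21.52420572] 18.004512857494753
```

The pot has shifted about 10 mm and turned 15°, and the tip is inside the ring. The gap between beads is now centred near 116° in the tool frame. I'll go there through the middle and sweep the other way.

>>> play_rows:
  moves: [255,-2,8,0,0,255,-4,16,0,0,255,-6,24,0,0,255,-8,32,0,0,255,-10,40,0,0,255,-10,46,0,0,255,-10,46,0,0]

```text
time: 19.1
tool_pos: [543.8, -315.3, 202.7]
tcp_rot: [-3.14, -0.001, 2.602]
contact_force: [-3.7, -0.3, 1.6]
grip_width: 15.5
```

```bash
python3 - <<'E'
from h import *
o=bot.get_obs(); print(o['time'],o['tool_pos'],o['grip_width'],o['contact_force'])
w=bot.capture('wrist'); save(w['color'],'w23.png',(100,30,360,290),2.8)
E
```

```text
19.1 [ 543.83325878 -315.25863391  202.71504702] 15.497555919659124 [-3.72347457 -0.30983373  1.6157032 ]
```

View pics/w23.png

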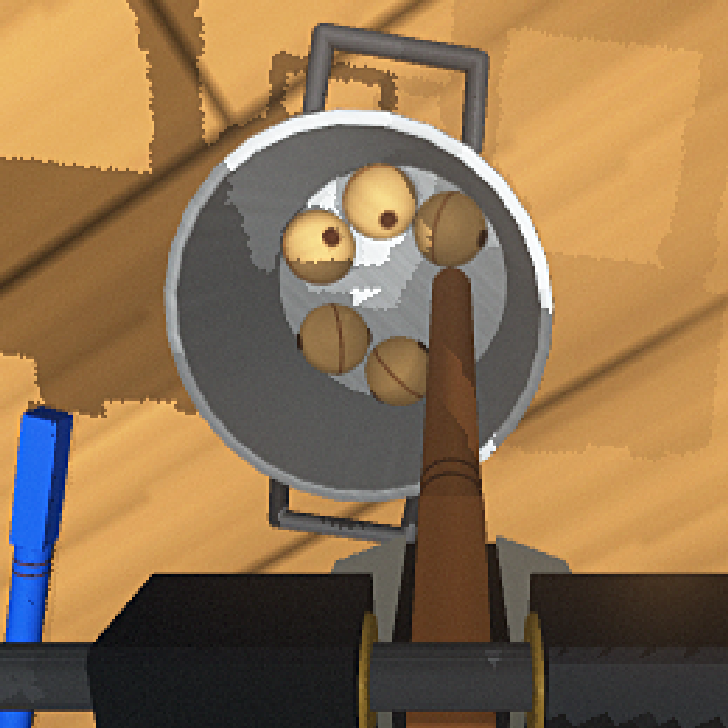

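```bash
cat >> h.py <<'E'
def meas(w,o,f,rim,tip,beads,ears=None):
    c,r=cfit([f(a,b,130) for a,b in rim])
    yw=o['tcp_rot'][2];x=np.array([np.cos(yw),np.sin(yw)]);y=np.array([x[1],-x[0]])
    print('C tool',c.round(1),'r',round(r,1),'world',(o['tool_pos'][:2]+c[0]*x+c[1]*y).round(1))
    t=f(*tip,8); t[0]-=6; print('tip-C',(t-c).round(1),'tip offset',t.round(1))
    for q in beads:
        p=f(*q,19)-c; print('bead',p.round(),'ang',round(np.degrees(np.arctan2(p[1],p[0]))),end='; ')
    if ears:
        e=[f(*q,98) for q in ears]; e1=(e[0]+e[1])/2-c; print('\near',e1.round(),np.degrees(np.arctan2(e1[1],e1[0])).round(),)
E
python3 - <<'E'
from h import *
o=bot.get_obs();w=bot.capture('wrist')
f=lambda a,b,z:toolT(w,o,100+a/2.8,30+b/2.8,z)
meas(w,o,f,[(166,300),(185,215),(250,140),(350,110),(460,145),(530,220),(551,310),(520,400),(200,415),(280,480)],(452,268),[(379,202),(318,246),(335,340),(398,370),(450,228)],[(318,30),(486,55)])
E
```

```text
C tool [ 53.5 -25.8] r 52.7 world [ 484.6 -310. ]
tip-C [ 0.9 26.4] tip offset [54.4  0.6]
bead [33. -3.] ang -5; bead [ 16. -29.] ang -60; bead [-22. -23.] ang -134; bead [-35.   3.] ang 175; bead [23. 26.] ang 48; 
ear [75. 12.] 9.0
```

The pot is now about 17 mm off its place. The cause is that the stick has pivoted to about 16° in the jaws, so its shaft pushes the rim. I'll centre the tip and straighten the stick again by pushing along tool +x, which also nudges the pot back towards its place.

>>> play_rows:
  moves: [255,0,-12,0,0,255,2,-24,-1,0,255,12,-26,-2,0,255,22,-26,-3,0,255,32,-26,-4,0,255,42,-26,-5,0,255,52,-26,-5,0,255,60,-26,-5,0]

```text
time: 19.87
tool_pos: [479.3, -308.8, 208.8]
tcp_rot: [3.141, 0.005, 2.599]
contact_force: [3.6, 0.1, 1.8]
grip_width: 16.0
```

```bash
python3 - <<'E'
from h import *
o=bot.get_obs(); print(o['time'],o['tool_pos'],o['grip_width'],o['contact_force'])
w=bot.capture('wrist'); save(w['color'],'w24.png',(130,90,390,300),3)
d=bot.capture('side'); save(d['color'],'d24.png',(190,40,350,160),5)
E
```

```text
19.8667 [ 479.29716022 -308.7621991   208.80574516] 15.96148591064377 [3.64663476 0.1405008  1.78011393]
```

View pics/w24.png

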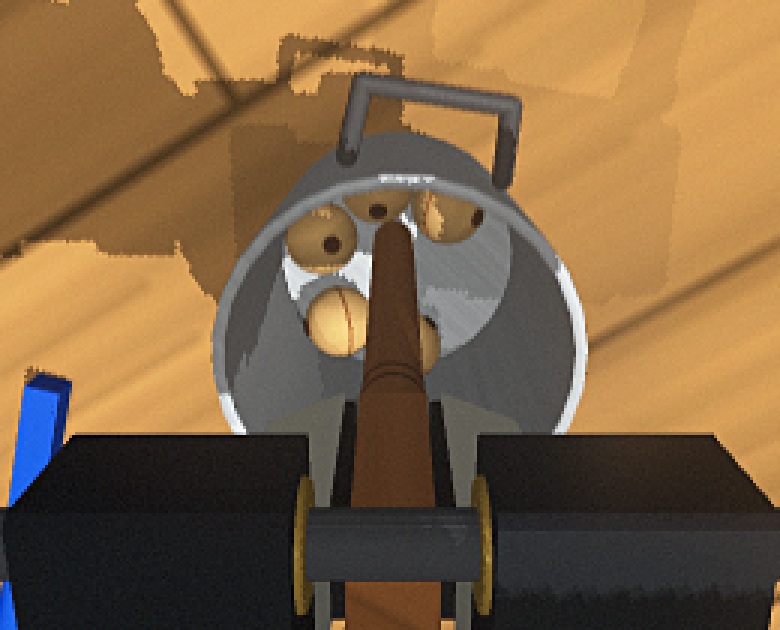

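View pics/d24.png

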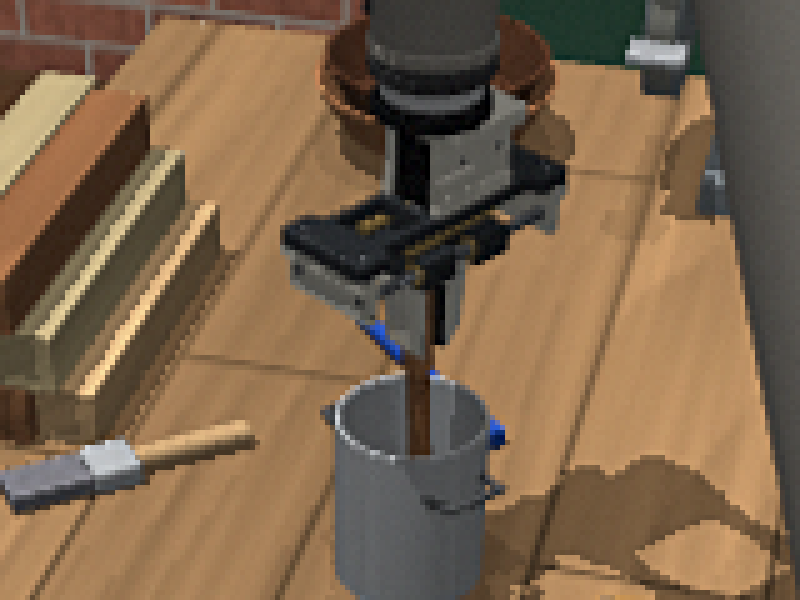

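```bash
python3 - <<'E'
from h import *
o=bot.get_obs();w=bot.capture('wrist')
f=lambda a,b,z:toolT(w,o,130+a/3,90+b/3,z)
meas(w,o,f,[(213,340),(235,275),(280,215),(330,188),(405,175),(480,190),(540,235),(575,300),(587,360)],(395,221),[(378,200),(320,240),(340,322),(425,345),(450,215)],[(358,78),(520,100)])
E
```

```text
C tool [-3.9  2. ] r 52.8 world [ 483.  -308.2]
tip-C [10.3 -0.9] tip offset [6.4 1.2]
bead [27. -8.] ang -16; bead [ 11. -32.] ang -72; bead [-25. -24.] ang -136; bead [-36.  12.] ang 161; bead [21. 22.] ang 46; 
ear [74. 12.] 9.0
```

The stick is upright again, 2° off, and the pot sits 15 mm from its start, which is within the limit. I'll stir in smaller circles of about 17 mm tip radius and check every half turn.

>>> play_rows:
  moves: [255,2,7,0,0,255,0,13,0,0,255,-5,17,0,0,255,-12,18,0,0,255,-19,16,0,0,255,-24,11,0,0,255,-27,4,0,0,255,-27,-4,0,0]

```text
time: 20.68
tool_pos: [499.6, -324.7, 206.8]
tcp_rot: [3.141, -0.003, 2.601]
contact_force: [-2.3, 1.8, -0.8]
grip_width: 15.8
```

```bash
python3 - <<'E'
from h import *
o=bot.get_obs(); print(o['time'],o['tool_pos'],o['grip_width'],o['contact_force'])
w=bot.capture('wrist'); save(w['color'],'w25.png',(130,90,390,300),3)
E
```

```text
20.6833 [ 499.56681125 -324.67554981  206.76272291] 15.83460021363805 [-2.29828242  1.78913103 -0.75537966]
```

View pics/w25.png

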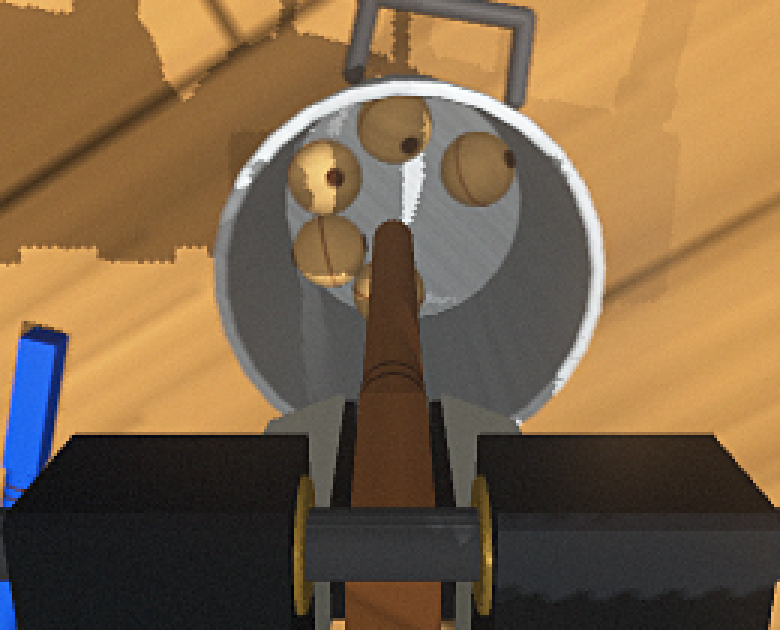

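```bash
python3 - <<'E'
from h import *
o=bot.get_obs();w=bot.capture('wrist')
f=lambda a,b,z:toolT(w,o,130+a/3,90+b/3,z)
meas(w,o,f,[(215,260),(235,190),(290,120),(410,78),(520,120),(580,180),(605,260),(585,350),(520,420),(245,370)],(393,221),[(393,130),(324,177),(330,250),(390,290),(480,170)],[(370,0),(535,10)])
E
```

```text
C tool [20.3  4.4] r 53.1 world [ 483.3 -311.9]
tip-C [-12.5  -4.2] tip offset [7.8 0.2]
bead [32. -4.] ang -8; bead [ 13. -32.] ang -67; bead [-17. -30.] ang -119; bead [-34.  -6.] ang -171; bead [16. 31.] ang 62; 
ear [73. 13.] 10.0
```

>>> play_rows:
  moves: [255,3,-7,0,0,255,9,-12,0,0,255,14,-14,0,0,255,19,-14,0,0,255,25,-10,0,0,255,30,-3,0,0,255,33,4,0,0,255,33,10,0,0]

```text
time: 21.45
tool_pos: [477.1, -299.1, 208.4]
tcp_rot: [-3.14, 0.003, 2.601]
contact_force: [1.5, -2.0, -0.8]
grip_width: 15.5
```

```bash
python3 - <<'E'
from h import *
o=bot.get_obs(); print(o['time'],o['tool_pos'],o['grip_width'],o['contact_force'])
w=bot.capture('wrist'); save(w['color'],'w26.png',(130,90,390,300),3)
E
```

```text
21.45 [ 477.0919075  -299.12624953  208.40129598] 15.519864291532421 [ 1.47865686 -2.03485816 -0.7912598 ]
```

View pics/w26.png

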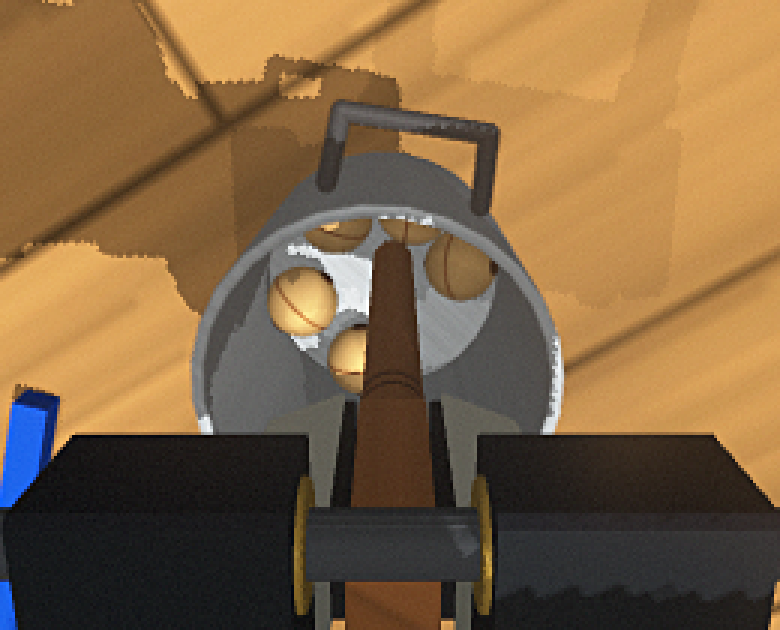

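```bash
python3 - <<'E'
from h import *
o=bot.get_obs();w=bot.capture('wrist')
f=lambda a,b,z:toolT(w,o,130+a/3,90+b/3,z)
meas(w,o,f,[(192,370),(205,315),(245,255),(310,215),(375,204),(450,215),(510,260),(548,320),(562,380)],(390,240),[(338,225),(302,301),(355,360),(405,222),(460,265)],[(335,103),(498,128)])
E
```

```text
C tool [-11.6  -4.7] r 52.7 world [ 485.5 -308.4]
tip-C [9.7 3.5] tip offset [-1.9 -1.2]
bead [ 24. -18.] ang -36; bead [ -8. -34.] ang -104; bead [-35. -12.] ang -162; bead [26. 10.] ang 21; bead [ 7. 33.] ang 77; 
ear [74. 12.] 9.0
```

>>> play_rows:
  moves: [255,-3,-5,0,0,255,-2,-10,0,0,255,3,-11,0,0,255,8,-11,0,0,255,11,-11,0,0,255,13,-11,0,0,255,13,-11,0,0]

```text
time: 22.13
tool_pos: [459.9, -301.5, 207.9]
tcp_rot: [3.141, 0.0, 2.6]
contact_force: [2.6, 0.2, 0.0]
grip_width: 15.9
```

```bash
python3 - <<'E'
from h import *
o=bot.get_obs(); print(o['time'],o['tool_pos'],o['grip_width'],o['contact_force'])
w=bot.capture('wrist'); save(w['color'],'w27.png',(130,90,390,300),3)
E
```

```text
22.1333 [ 459.8991443  -301.48652592  207.91830058] 15.864266717493823 [2.62273797 0.15987456 0.02140175]
```

View pics/w27.png

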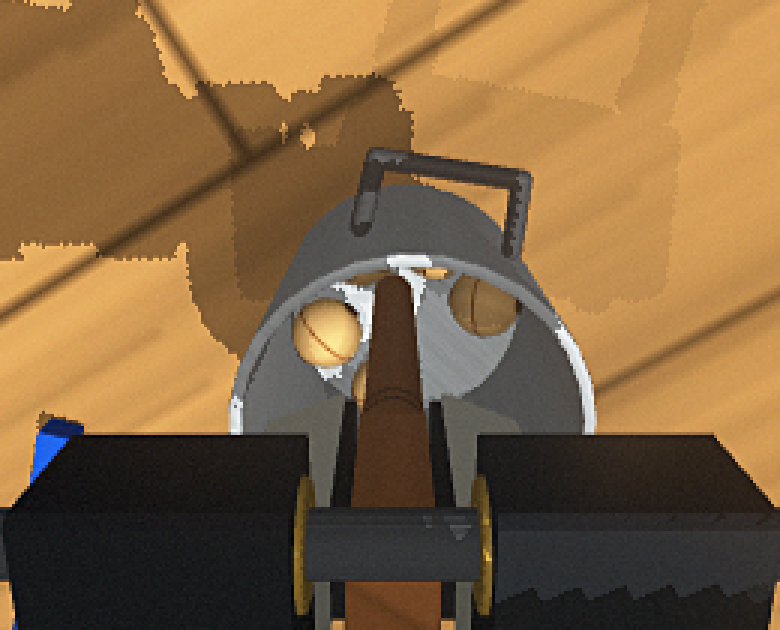

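```bash
python3 - <<'E'
from h import *
o=bot.get_obs();w=bot.capture('wrist')
f=lambda a,b,z:toolT(w,o,130+a/3,90+b/3,z)
meas(w,o,f,[(230,400),(250,350),(290,295),(350,262),(410,253),(480,268),(545,315),(585,375),(596,410)],(393,274),[(327,332),(365,390),(484,305)],[(372,152),(530,177)])
E
```

```text
C tool [-25.6   5.2] r 53.0 world [ 484.7 -310.3]
tip-C [ 9.4 -4.9] tip offset [-16.2   0.3]
bead [ -7. -33.] ang -102; bead [-34. -17.] ang -153; bead [ 5. 34.] ang 82; 
ear [73. 13.] 10.0
```

The beads hold the tip at about 10 mm on this side. I'll drive the train again from the gap near 140°, round to this side, so the tip ends up well out there.

>>> play_rows:
  moves: [255,-8,8,0,0,255,-17,14,0,0,255,-26,20,0,0,255,-32,24,0,0,255,-27,30,0,0,255,-17,34,0,0,255,-7,35,0,0,255,4,33,0,0]

```text
time: 22.9
tool_pos: [474.2, -270.7, 207.8]
tcp_rot: [-3.142, 0.002, 2.601]
contact_force: [2.8, -0.2, -0.0]
grip_width: 15.9
```

```bash
python3 - <<'E'
from h import *
o=bot.get_obs(); print(o['time'],o['tool_pos'],o['grip_width'],o['contact_force'])
w=bot.capture('wrist'); save(w['color'],'w28.png',(100,90,390,300),2.7)
E
```

```text
22.9 [ 474.15012615 -270.65076861  207.80568581] 15.898249265499265 [ 2.75775758 -0.21309907 -0.03955532]
```

View pics/w28.png

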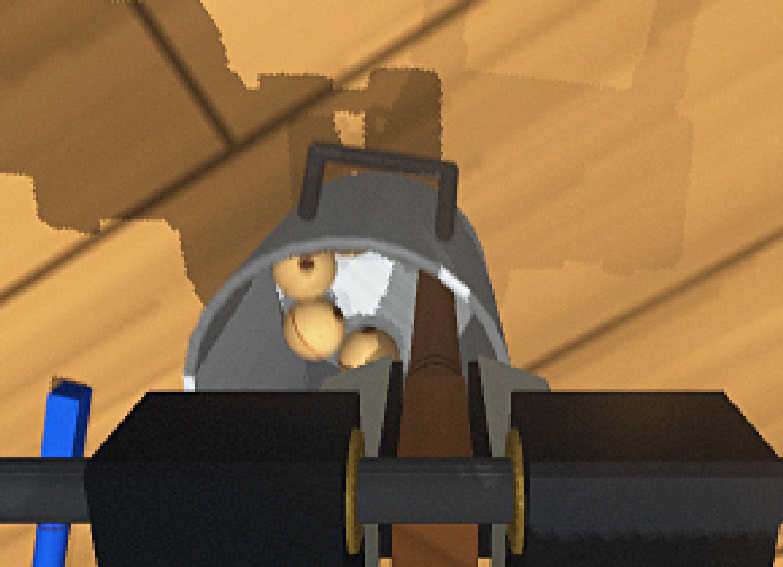

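>>> play_rows:
  moves: [255,4,-3,0,0,255,8,-7,0,0,255,11,-12,0,0,255,14,-17,0,0,255,16,-23,0,0,255,17,-27,0,0,255,17,-32,0,0]

```text
time: 23.53
tool_pos: [442.6, -290.7, 207.9]
tcp_rot: [3.141, 0.001, 2.6]
contact_force: [2.9, 0.7, -0.7]
grip_width: 16.0
```

```bash
python3 - <<'E'
from h import *
o=bot.get_obs(); print(o['time'],o['tool_pos'],o['grip_width'],o['contact_force'])
w=bot.capture('wrist'); save(w['color'],'w29.png',(100,90,390,300),2.7)
s=bot.capture('scene'); save(s['color'],'s29.png',(130,110,250,220),6)
E
```

```text
23.5333 [ 442.58885252 -290.6750916   207.87303979] 15.966245216363992 [ 2.90355771  0.74270395 -0.67394817]
```

View pics/w29.png

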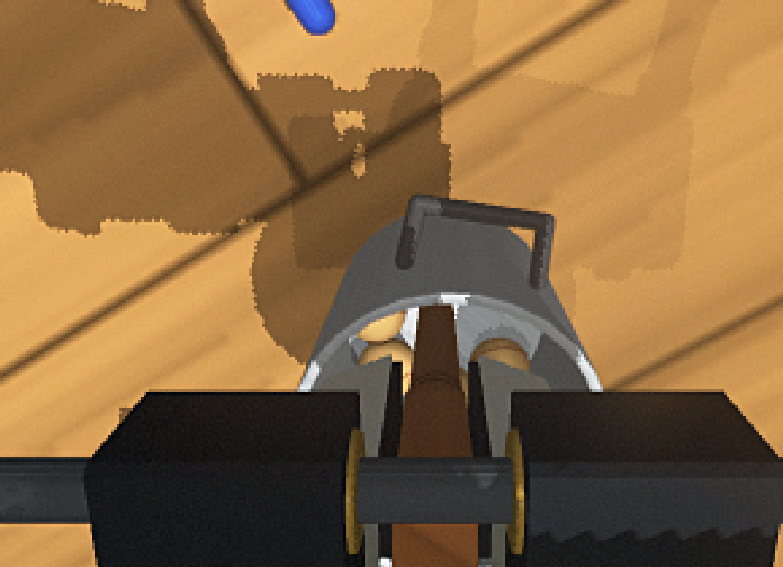

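View pics/s29.png

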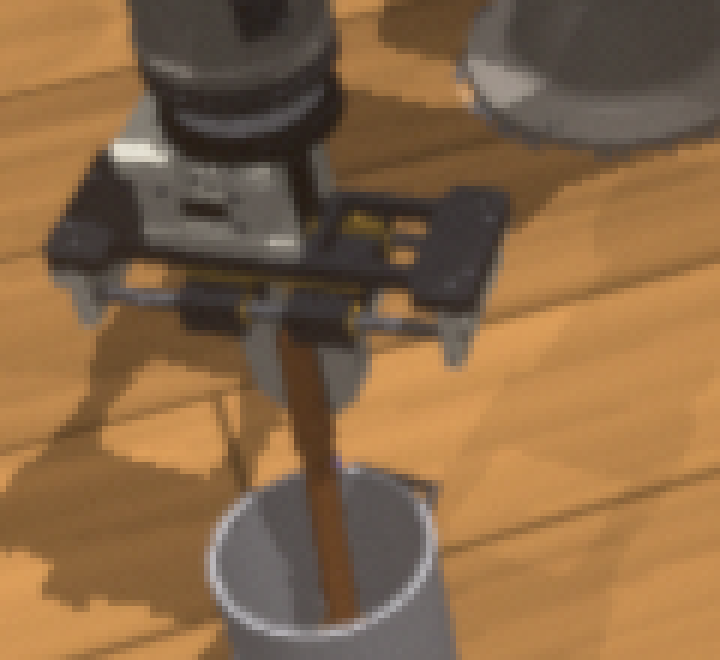

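```bash
python3 - <<'E'
from h import *
o=bot.get_obs();w=bot.capture('wrist')
f=lambda a,b,z:toolT(w,o,100+a/2.7,90+b/2.7,z)
meas(w,o,f,[(298,388),(328,345),(380,308),(440,292),(510,305),(560,340),(602,388)],(437,305),[],[(412,197),(554,217)])
E
```

```text
C tool [-46.6   4.6] r 53.2 world [ 484.8 -311.2]
tip-C [ 0.6 -3.2] tip offset [-46.    1.4]

ear [74. 12.] 9.0
```

```bash
python3 - <<'E'
from h import *
o=bot.get_obs();s=bot.capture('scene');g=o['tool_pos'].copy();g[2]-=3
yw=o['tcp_rot'][2];x=np.array([np.cos(yw),np.sin(yw),0]);y=np.array([x[1],-x[0],0])
for px in [(345,612),(325,500),(305,380)]:
    q,d=ray(s,(130+px[0]/6,110+px[1]/6)); t=((g-q)@y)/(d@y); p=q+t*d-g; print(p@x,p[2],np.degrees(np.arctan2(-p@x,-p[2])))
E
```

```text
-27.44775776250531 -145.402589763507 10.689975622071653
-19.89195045462828 -68.23188527428263 16.253227027709404
-11.204095376173882 4.930519036631011 113.75256661874722
```

>>> play_rows:
  moves: [255,-8,1,0,0,255,-16,2,0,0,255,-24,2,0,0,255,-30,2,0,0,255,-35,2,0,0,255,-35,2,0,0]

```text
time: 24.23
tool_pos: [473.9, -306.6, 207.1]
tcp_rot: [-3.141, -0.002, 2.601]
contact_force: [-1.8, 0.7, -0.2]
grip_width: 15.8
```

```bash
python3 - <<'E'
from h import *
o=bot.get_obs(); print(o['time'],o['tool_pos'],o['grip_width'],o['contact_force'])
w=bot.capture('wrist'); save(w['color'],'w30.png',(130,90,390,300),3)
E
```

```text
24.2333 [ 473.91271105 -306.64754149  207.06941151] 15.795318203497853 [-1.80521518  0.70845834 -0.1538713 ]
```

View pics/w30.png

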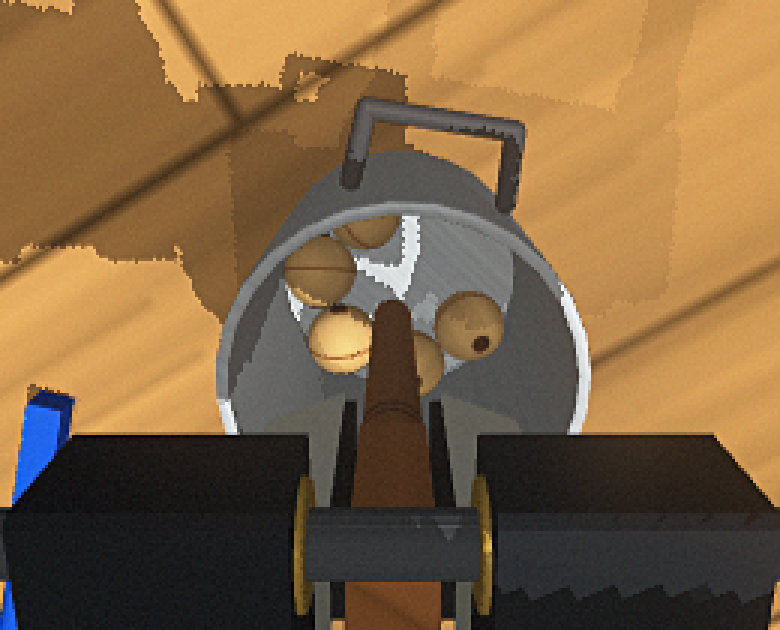

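```bash
python3 - <<'E'
from h import *
o=bot.get_obs();w=bot.capture('wrist')
f=lambda a,b,z:toolT(w,o,130+a/3,90+b/3,z)
meas(w,o,f,[(216,360),(232,305),(280,245),(330,215),(400,202),(480,215),(540,255),(575,305),(590,360)],(392,300),[(365,215),(320,270),(342,338),(415,362),(470,325)],[(362,103),(523,125)])
E
```

```text
C tool [-11.2   3. ] r 53.5 world [ 484.8 -309.5]
tip-C [-16.2  -3.2] tip offset [-27.4  -0.1]
bead [ 29. -14.] ang -26; bead [  6. -33.] ang -80; bead [-24. -24.] ang -134; bead [-35.   7.] ang 169; bead [-18.  30.] ang 121; 
ear [74. 12.] 9.0
```

The tip reached 16 mm out on the far ear side, the beads' tracked angles have all shifted, and the gap is now centred near 47°. Next I go to the opposite ear side through the gap.

>>> play_rows:
  moves: [255,8,3,0,0,255,16,6,0,0,255,24,9,0,0,255,32,11,0,0,255,40,11,0,0,255,42,10,0,0,255,42,8,0,0,255,42,8,0,0]

```text
time: 25.0
tool_pos: [441.8, -278.4, 208.1]
tcp_rot: [-3.141, 0.001, 2.6]
contact_force: [0.7, -0.7, 0.3]
grip_width: 15.7
```

```bash
python3 - <<'E'
from h import *
o=bot.get_obs(); print(o['time'],o['tool_pos'],o['grip_width'],o['contact_force'])
w=bot.capture('wrist'); save(w['color'],'w31.png',(130,90,390,300),3)
d=bot.capture('side'); save(d['color'],'d31.png',(190,40,350,160),5)
E
```

```text
25.0 [ 441.7583512  -278.42017805  208.05561907] 15.657927322794103 [ 0.68903564 -0.69677755  0.25983375]
```

View pics/w31.png

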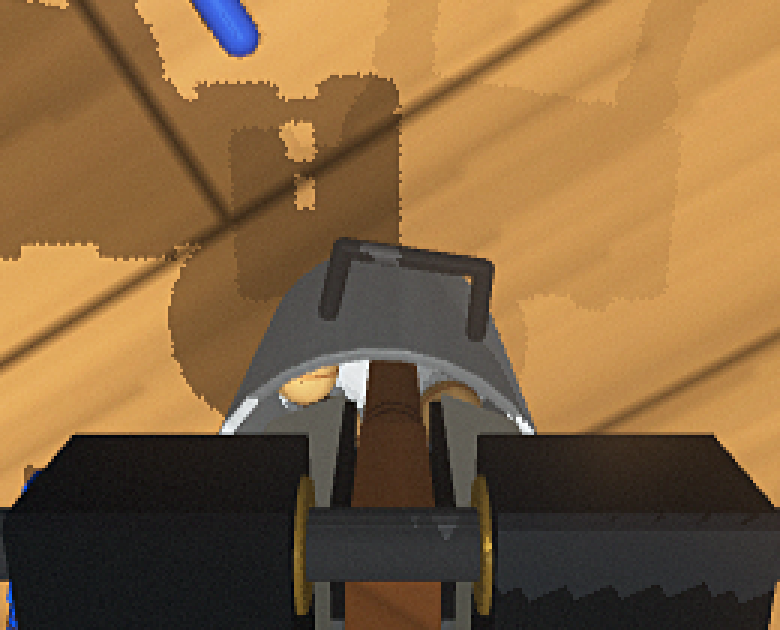

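View pics/d31.png

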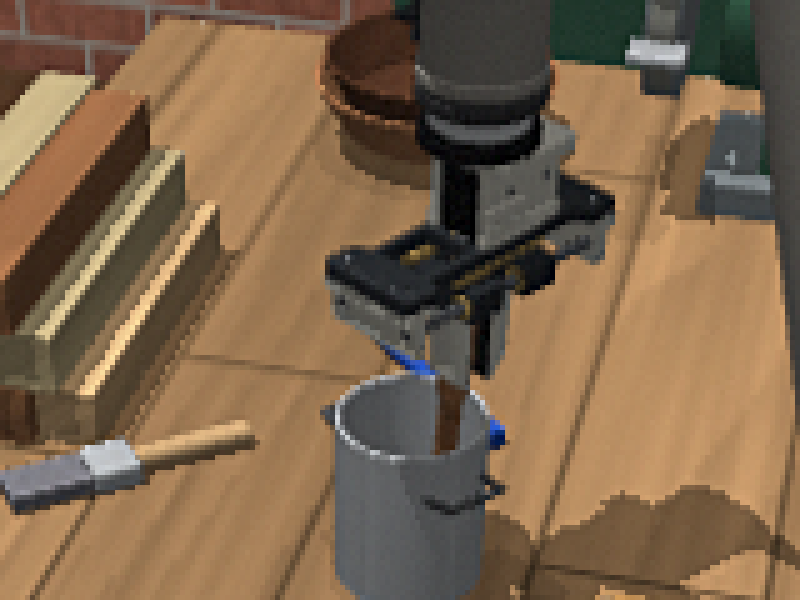

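>>> play_rows:
  moves: [255,0,-7,0,0,255,-1,-15,0,0,255,-3,-22,0,0,255,-6,-28,0,0,255,-10,-32,0,0,255,-14,-35,0,0,255,-19,-36,0,0,255,-24,-36,0,0]

```text
time: 25.77
tool_pos: [443.1, -320.0, 207.2]
tcp_rot: [3.138, -0.005, 2.6]
contact_force: [1.1, 6.2, 3.1]
grip_width: 17.5
```

```bash
python3 - <<'E'
from h import *
o=bot.get_obs(); print(o['time'],o['tool_pos'],o['grip_width'],o['contact_force'])
w=bot.capture('wrist'); save(w['color'],'w32.png',(130,90,390,300),3)
E
```

```text
25.7667 [ 443.11128414 -319.95513034  207.17418199] 17.47341550125504 [1.11369288 6.21522718 3.10619302]
```

View pics/w32.png

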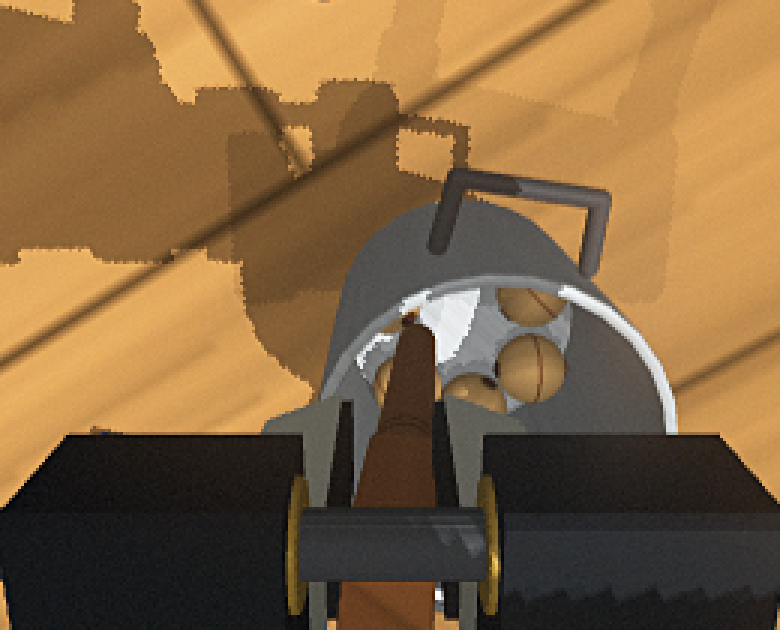

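```bash
python3 - <<'E'
from h import *
o=bot.get_obs();w=bot.capture('wrist')
f=lambda a,b,z:toolT(w,o,130+a/3,90+b/3,z)
meas(w,o,f,[(322,400),(345,355),(390,308),(440,283),(500,275),(560,288),(620,325),(660,380),(676,430)],(418,316),[(402,318),(405,385),(475,395),(532,370),(532,300)],[(455,172),(610,195)])
E
```

```text
C tool [-30.7  29.5] r 52.4 world [ 485.4 -310.9]
tip-C [ -3.5 -17.7] tip offset [-34.2  11.9]
bead [  5. -25.] ang -78; bead [-25. -23.] ang -137; bead [-30.   7.] ang 167; bead [-19.  31.] ang 121; bead [13. 30.] ang 66; 
ear [73. 14.] 11.0
```

That counts for this side, with the tip 17 mm out. Now across to the opposite side, then on towards the ear side where the gap is.

>>> play_rows:
  moves: [255,1,10,0,0,255,1,20,0,0,255,1,30,0,0,255,1,40,0,0,255,1,48,0,0,255,1,48,0,0,255,8,40,0,0,255,16,31,0,0]

```text
time: 26.53
tool_pos: [446.0, -286.0, 207.6]
tcp_rot: [3.141, 0.0, 2.602]
contact_force: [-0.4, -0.2, -1.1]
grip_width: 15.9
```

>>> play_rows:
  moves: [255,5,-3,0,0,255,8,-3,0,0,255,9,-3,0,0,255,9,-3,0,0]

```text
time: 26.87
tool_pos: [436.6, -284.1, 207.9]
tcp_rot: [3.141, 0.0, 2.6]
contact_force: [-0.1, 0.2, -0.1]
grip_width: 15.9
```

```bash
python3 - <<'E'
from h import *
o=bot.get_obs(); print(o['time'],o['tool_pos'],o['grip_width'],o['contact_force'])
w=bot.capture('wrist'); save(w['color'],'w33.png',(130,90,390,300),3)
E
```

```text
26.8667 [ 436.63274742 -284.14665028  207.89053753] 15.94334696987378 [-0.10290904  0.24332728 -0.05212824]
```

View pics/w33.png

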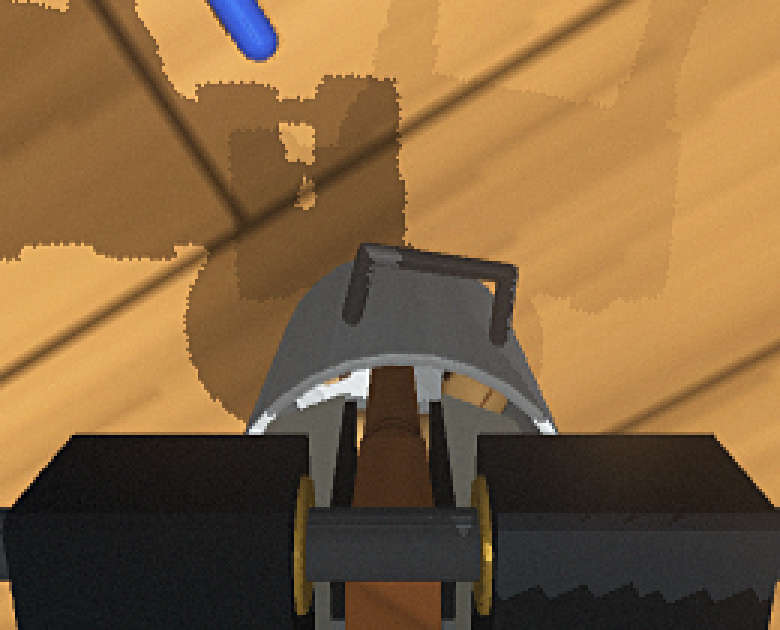

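>>> play_rows:
  moves: [255,-10,0,0,0,255,-20,-1,0,0,255,-29,-1,0,0,255,-36,-1,0,0,255,-41,-2,0,0,255,-43,-2,0,0,255,-43,-2,0,0]

```text
time: 27.5
tool_pos: [472.7, -307.7, 207.2]
tcp_rot: [3.141, -0.001, 2.601]
contact_force: [-0.6, 2.4, -0.5]
grip_width: 15.9
```

```bash
python3 - <<'E'
from h import *
o=bot.get_obs(); print(o['time'],o['tool_pos'],o['grip_width'],o['contact_force'])
w=bot.capture('wrist'); save(w['color'],'w34.png',(130,90,390,300),3)
E
```

```text
27.5 [ 472.69497103 -307.72313959  207.24356175] 15.910608715069326 [-0.62520012  2.39873818 -0.52302431]
```

View pics/w34.png

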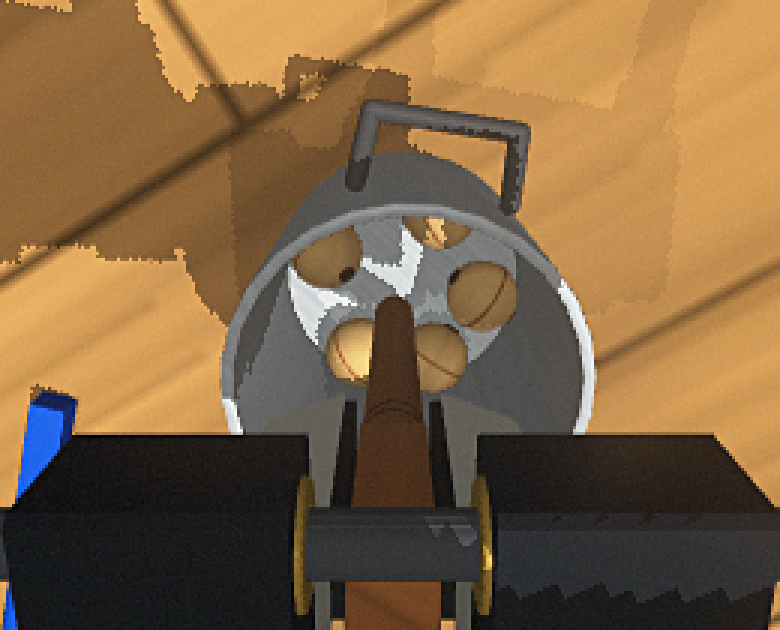

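```bash
python3 - <<'E'
from h import *
o=bot.get_obs();w=bot.capture('wrist')
f=lambda a,b,z:toolT(w,o,130+a/3,90+b/3,z)
meas(w,o,f,[(222,360),(240,305),(285,247),(335,218),(405,204),(480,215),(545,255),(580,305),(595,360)],(394,297),[(437,215),(328,250),(352,350),(435,355),(482,295)],[(365,103),(528,127)])
yw=o['tcp_rot'][2];x=np.array([np.cos(yw),np.sin(yw)]);y=np.array([x[1],-x[0]])
B=[o['tool_pos'][:2]+p[0]*x+p[1]*y for p in [f(a,b,19) for a,b in [(437,215),(328,250),(352,350),(435,355),(482,295)]]]
I=np.array([(491.5,-281),(474,-342),(460,-274),(447.5,-331.7),(503,-317)])
print(); print(np.array([np.linalg.norm(I-b,axis=1) for b in B]).round())
E
```

```text
C tool [-11.7   4.7] r 53.5 world [ 484.9 -309.7]
tip-C [-14.4  -3.9] tip offset [-26.1   0.8]
bead [30. 14.] ang 25; bead [ 15. -31.] ang -64; bead [-29. -22.] ang -143; bead [-31.  14.] ang 156; bead [-4. 33.] ang 97; 
ear [74. 12.] 9.0

[[25. 60. 11. 52. 50.]
 [59. 22. 55.  9. 48.]
 [63. 24. 79. 52. 27.]
 [43. 53. 71. 73. 16.]
 [14. 66. 47. 75. 34.]]
```

By my identity tracking, two beads have come back to within about 10 mm of where they first lay. I'll sweep the train forward again by about 60° and then repeat the ear-side visits.

>>> play_rows:
  moves: [255,10,-1,0,0,255,20,-3,0,0,255,30,-4,0,0,255,38,-4,0,0,255,42,4,0,0,255,42,13,0,0,255,38,22,0,0,255,31,29,0,0]

```text
time: 28.27
tool_pos: [461.1, -267.9, 208.3]
tcp_rot: [-3.137, 0.001, 2.601]
contact_force: [-4.5, -5.8, 0.9]
grip_width: 17.5
```

>>> play_rows:
  moves: [255,-5,3,0,0,255,-10,5,0,0,255,-15,6,0,0,255,-20,6,0,0,255,-24,5,0,0,255,-24,5,0,0]

```text
time: 28.77
tool_pos: [484.8, -277.1, 208.0]
tcp_rot: [-3.137, 0.001, 2.601]
contact_force: [-4.9, -5.0, 2.6]
grip_width: 17.6
```

```bash
python3 - <<'E'
from h import *
o=bot.get_obs(); print(o['time'],o['tool_pos'],o['grip_width'],o['contact_force'])
w=bot.capture('wrist'); save(w['color'],'w35.png',(100,90,390,300),2.7)
E
```

```text
28.7667 [ 484.7835564 -277.0814231  207.986769 ] 17.620642971109227 [-4.92238885 -4.96886781  2.59808309]
```

View pics/w35.png

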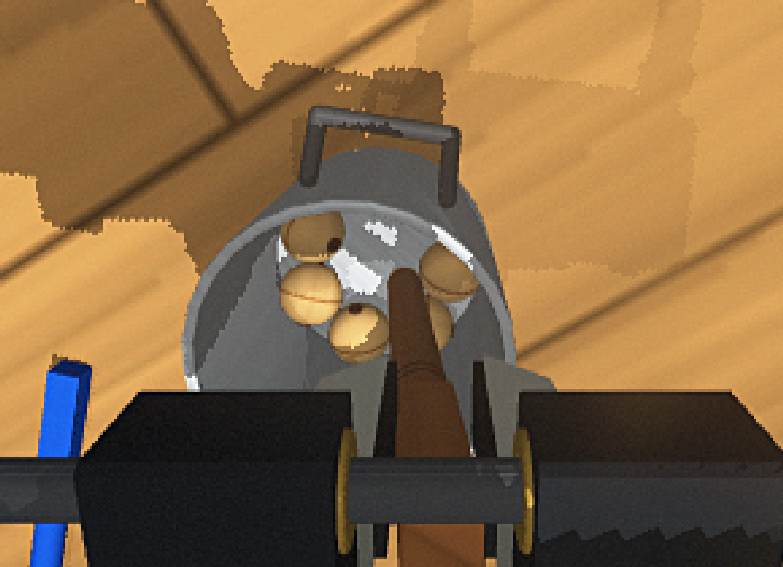

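```bash
cat >> h.py <<'E'
I=np.array([(491.5,-281),(474,-342),(460,-274),(447.5,-331.7),(503,-317)])
def bd(o,f,beads):
    yw=o['tcp_rot'][2];x=np.array([np.cos(yw),np.sin(yw)]);y=np.array([x[1],-x[0]])
    B=[o['tool_pos'][:2]+p[0]*x+p[1]*y for p in [f(a,b,19) for a,b in beads]]
    print('\n a b c d e');print(np.array([np.linalg.norm(I-b,axis=1) for b in B]).round())
E
python3 - <<'E'
from h import *
o=bot.get_obs();w=bot.capture('wrist')
f=lambda a,b,z:toolT(w,o,100+a/2.7,90+b/2.7,z)
b=[(448,270),(313,230),(312,292),(360,332),(432,323)]
meas(w,o,f,[(185,350),(200,295),(235,245),(290,210),(350,200),(420,212),(475,255),(505,305),(514,350)],(402,269),b,[(315,108),(460,132)])
bd(o,f,b)
E
```

```text
C tool [-16.  -26.8] r 52.4 world [ 484.5 -308. ]
tip-C [-11.6  10.4] tip offset [-27.6 -16.4]
bead [-3. 32.] ang 95; bead [ 16. -30.] ang -61; bead [-14. -32.] ang -113; bead [-34. -10.] ang -164; bead [-29.  25.] ang 140; 
ear [73. 11.] 8.0

 a b c d e
[[12. 67. 44. 75. 35.]
 [57. 25. 51. 10. 49.]
 [62.  6. 71. 34. 34.]
 [56. 36. 77. 61. 18.]
 [37. 63. 68. 81. 25.]]
```

The tip slipped inside the ring again. Next I'll straighten the stick by pressing the tip towards the far beads, so it can follow the wall at full radius.

>>> play_rows:
  moves: [255,4,-9,0,0,255,4,-18,0,0,255,0,-27,0,0,255,-7,-27,0,0,255,-15,-27,0,0,255,-23,-27,0,0,255,-31,-27,0,0,255,-38,-27,0,0]

```text
time: 29.53
tool_pos: [503.8, -317.9, 207.3]
tcp_rot: [3.141, -0.001, 2.601]
contact_force: [-1.5, 2.5, -0.1]
grip_width: 15.9
```

```bash
python3 - <<'E'
from h import *
o=bot.get_obs(); print(o['time'],o['tool_pos'],o['grip_width'],o['contact_force'])
w=bot.capture('wrist'); save(w['color'],'w36.png',(100,60,390,300),2.7)
E
```

```text
29.5333 [ 503.76106479 -317.9232941   207.31957899] 15.87807286825706 [-1.48427058  2.51291584 -0.1496886 ]
```

View pics/w36.png

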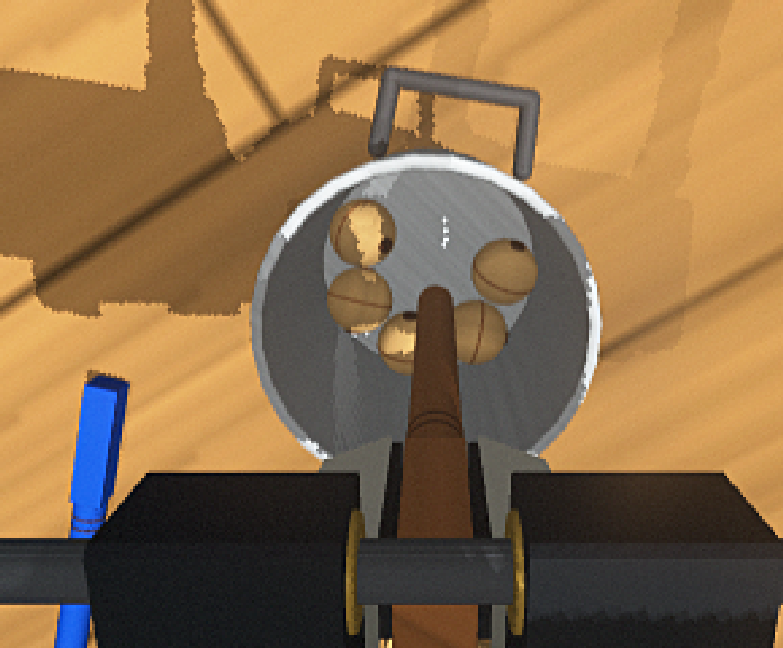

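```bash
python3 - <<'E'
from h import *
o=bot.get_obs();w=bot.capture('wrist')
f=lambda a,b,z:toolT(w,o,100+a/2.7,60+b/2.7,z)
b=[(505,271),(363,234),(360,298),(407,342),(473,332)]
meas(w,o,f,[(253,320),(265,260),(305,205),(360,165),(430,153),(510,170),(570,220),(600,290),(600,340),(565,425),(295,430)],(433,287),b,[(390,72),(538,95)])
bd(o,f,b)
E
```

```text
C tool [20.6 -1.8] r 53.0 world [ 485.9 -309.4]
tip-C [-16.9   1.4] tip offset [ 3.7 -0.4]
bead [-1. 34.] ang 92; bead [ 15. -30.] ang -63; bead [-14. -32.] ang -113; bead [-35. -11.] ang -163; bead [-30.  20.] ang 146; 
ear [73. 11.] 9.0

 a b c d e
[[13. 68. 45. 76. 36.]
 [57. 22. 53. 11. 47.]
 [64.  8. 73. 36. 35.]
 [59. 37. 80. 63. 21.]
 [40. 59. 70. 78. 21.]]
```

>>> play_rows:
  moves: [255,12,2,0,0,255,24,4,0,0,255,36,7,0,0,255,46,10,0,0,255,48,14,0,0,255,46,19,0,0,255,42,25,0,0,255,36,30,0,0]

```text
time: 30.3
tool_pos: [488.7, -273.8, 208.0]
tcp_rot: [3.142, 0.001, 2.601]
contact_force: [-0.3, 0.7, -0.2]
grip_width: 15.5
```

>>> play_rows:
  moves: [255,-7,3,0,0,255,-13,4,0,0,255,-19,4,0,0,255,-25,3,0,0,255,-31,1,0,0,255,-37,-2,0,0,255,-42,-6,0,0]

```text
time: 30.88
tool_pos: [520.6, -301.1, 207.5]
tcp_rot: [3.141, -0.001, 2.6]
contact_force: [-0.1, 0.2, -0.4]
grip_width: 15.6
```

```bash
python3 - <<'E'
from h import *
o=bot.get_obs(); print(o['time'],o['tool_pos'],o['grip_width'],o['contact_force'])
w=bot.capture('wrist'); save(w['color'],'w37.png',(100,60,390,300),2.7)
E
```

```text
30.8833 [ 520.64104225 -301.11818252  207.50917664] 15.552009164539054 [-0.06935289  0.20841376 -0.37394988]
```

View pics/w37.png

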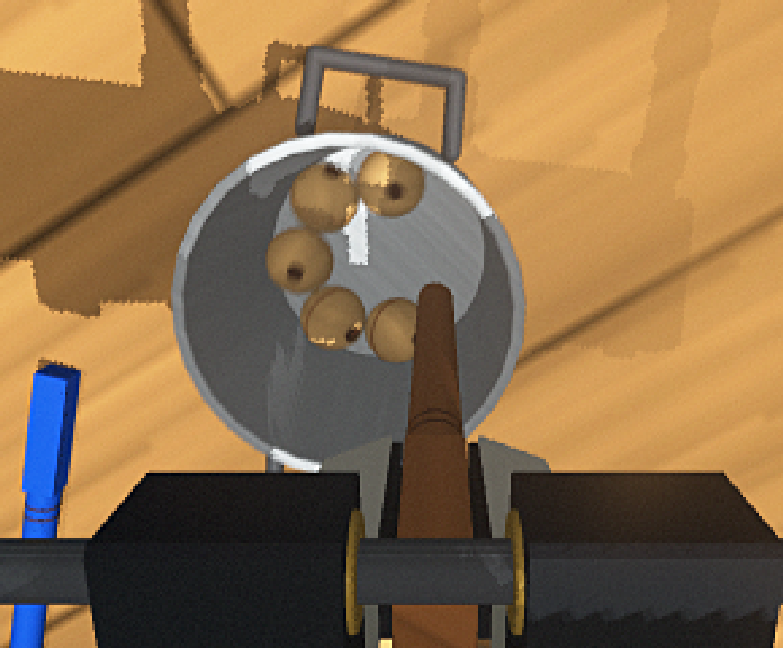

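```bash
python3 - <<'E'
from h import *
o=bot.get_obs();w=bot.capture('wrist')
f=lambda a,b,z:toolT(w,o,100+a/2.7,60+b/2.7,z)
b=[(395,330),(333,318),(300,261),(325,196),(390,184)]
meas(w,o,f,[(173,300),(190,225),(245,165),(350,133),(440,155),(500,215),(524,290),(505,370),(230,440),(320,470)],(435,285),b,[(312,50),(465,75)])
bd(o,f,b)
E
```

```text
C tool [ 25.5 -26.4] r 53.5 world [ 485.4 -312. ]
tip-C [-21.1  26.7] tip offset [4.4 0.3]
bead [-34.   8.] ang 167; bead [-28. -20.] ang -144; bead [ -2. -34.] ang -93; bead [ 27. -22.] ang -39; bead [32.  7.] ang 12; 
ear [74. 12.] 9.0

 a b c d e
[[50. 49. 76. 72. 17.]
 [64. 25. 80. 53. 27.]
 [65.  5. 69. 24. 42.]
 [54. 34. 44. 16. 52.]
 [31. 54. 16. 45. 50.]]
```

The train moved round with no force, and every bead is now 34 mm or more from where it first lay. I'll repeat both ear-side visits with the beads like this.

>>> play_rows:
  moves: [255,10,-4,0,0,255,20,-8,0,0,255,30,-12,0,0,255,35,-15,0,0,255,36,-16,0,0,255,27,-20,0,0,255,17,-25,0,0,255,7,-29,0,0]

```text
time: 31.65
tool_pos: [499.2, -321.7, 207.7]
tcp_rot: [3.141, -0.002, 2.6]
contact_force: [-2.3, 1.7, -0.5]
grip_width: 15.8
```

>>> play_rows:
  moves: [255,-4,-1,0,0,255,-7,-1,0,0,255,-7,-1,0,0]

```text
time: 31.9
tool_pos: [504.7, -326.0, 207.2]
tcp_rot: [3.141, -0.002, 2.601]
contact_force: [-2.6, 1.0, 0.1]
grip_width: 15.9
```

```bash
python3 - <<'E'
from h import *
o=bot.get_obs(); print(o['time'],o['tool_pos'],o['grip_width'],o['contact_force'])
w=bot.capture('wrist'); save(w['color'],'w38.png',(100,60,390,300),2.7)
E
```

```text
31.9 [ 504.6805674  -325.97229413  207.18303779] 15.89961405879501 [-2.60917035  0.99108221  0.06061539]
```

View pics/w38.png

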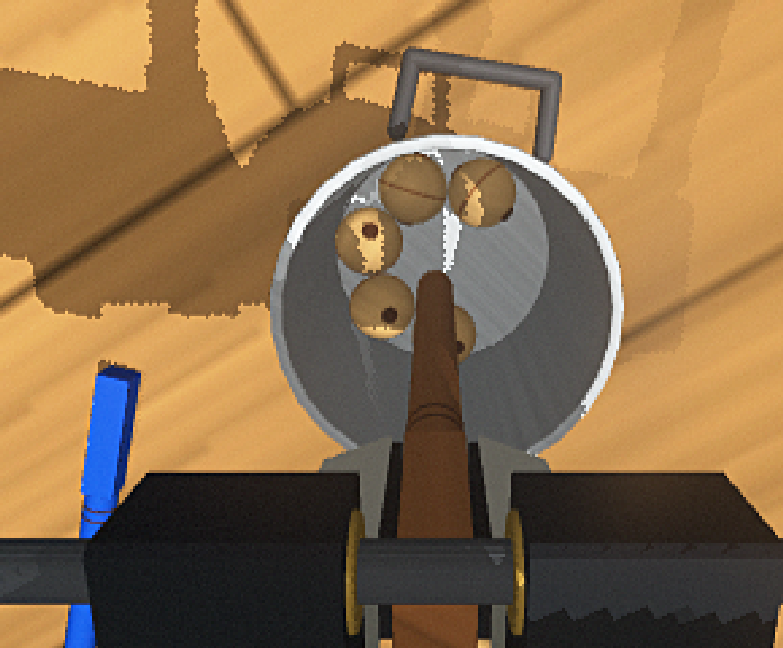

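```bash
python3 - <<'E'
from h import *
o=bot.get_obs();w=bot.capture('wrist')
f=lambda a,b,z:toolT(w,o,100+a/2.7,60+b/2.7,z)
b=[(450,335),(381,305),(369,240),(412,188),(483,192)]
meas(w,o,f,[(271,300),(290,235),(345,170),(440,137),(540,165),(600,230),(623,300),(605,375),(540,450),(350,450)],(433,271),b,[(408,50),(560,75)])
bd(o,f,b)
E
```

```text
C tool [24.8  3.6] r 52.8 world [ 485.2 -310. ]
tip-C [-13.2  -4. ] tip offset [11.6 -0.4]
bead [-35.   4.] ang 174; bead [-21. -28.] ang -127; bead [  9. -33.] ang -75; bead [ 31. -13.] ang -23; bead [30. 18.] ang 31; 
ear [75. 12.] 9.0

 a b c d e
[[51. 47. 77. 70. 16.]
 [64. 15. 76. 43. 31.]
 [61. 16. 59. 13. 45.]
 [47. 43. 32. 27. 53.]
 [23. 63. 10. 57. 51.]]
```

All beads are at least 43 mm from where they started, and the tip reached 13.7 mm on this side. One more full lap, covering side, side, ear, ear, so the order holds whichever way the pot's axes point.

>>> play_rows:
  moves: [255,5,10,0,0,255,8,20,0,0,255,10,30,0,0,255,11,20,0,0,255,12,8,0,0,255,12,-4,0,0,255,13,-14,0,0,255,13,-18,0,0]

```text
time: 32.67
tool_pos: [484.6, -335.6, 208.0]
tcp_rot: [3.138, 0.002, 2.598]
contact_force: [5.0, 5.7, 1.0]
grip_width: 16.7
```

>>> play_rows:
  moves: [255,0,0,0,0,255,0,12,0,0,255,0,24,0,0,255,-1,36,0,0,255,-2,46,0,0,255,8,38,0,0,255,16,30,0,0,255,22,25,0,0]

```text
time: 33.33
tool_pos: [478.6, -302.8, 208.1]
tcp_rot: [-3.14, 0.003, 2.601]
contact_force: [2.1, -2.8, -0.0]
grip_width: 16.1
```

```bash
python3 - <<'E'
from h import *
o=bot.get_obs(); print(o['time'],o['tool_pos'],o['grip_width'],o['contact_force'])
w=bot.capture('wrist'); save(w['color'],'w39.png',(100,60,390,300),2.7)
E
```

```text
33.3333 [ 478.59911868 -302.77673698  208.13550862] 16.1053306634732 [ 2.14892087 -2.83675983 -0.03328621]
```

View pics/w39.png

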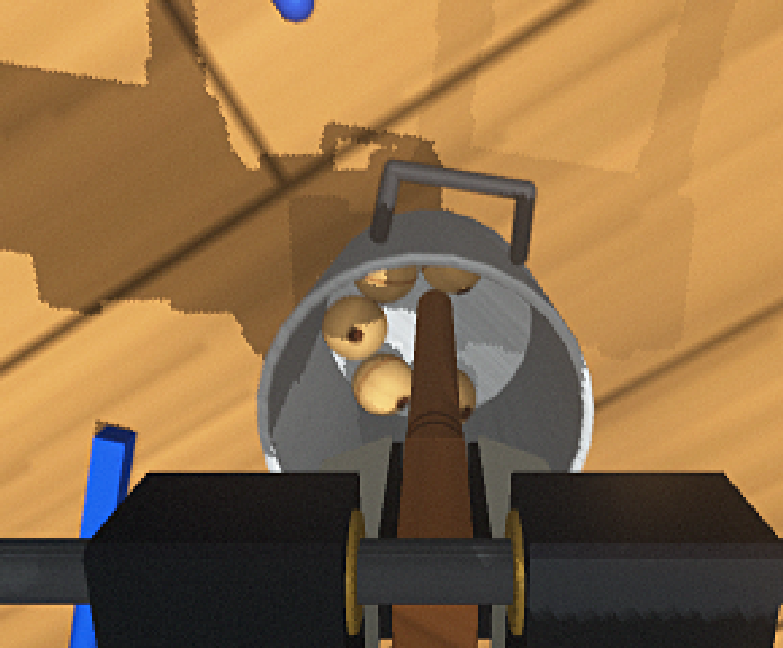

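```bash
python3 - <<'E'
from h import *
o=bot.get_obs();w=bot.capture('wrist')
f=lambda a,b,z:toolT(w,o,100+a/2.7,60+b/2.7,z)
b=[(455,395),(385,384),(355,327),(388,272),(451,265)]
meas(w,o,f,[(258,400),(275,345),(315,290),(370,262),(425,253),(490,265),(550,310),(583,365),(592,410)],(435,291),b,[(390,163),(535,185)])
bd(o,f,b)
E
```

```text
C tool [-8.1 -3.2] r 52.7 world [ 482.7 -310.1]
tip-C [9.4 3.4] tip offset [1.3 0.2]
bead [-33.  13.] ang 159; bead [-27. -20.] ang -143; bead [  1. -34.] ang -89; bead [ 27. -18.] ang -34; bead [30. 11.] ang 20; 
ear [74. 13.] 10.0

 a b c d e
[[44. 51. 71. 72. 15.]
 [61. 22. 76. 49. 26.]
 [64. 10. 65. 18. 44.]
 [51. 38. 39. 20. 53.]
 [29. 57. 12. 48. 51.]]
```

>>> play_rows:
  moves: [255,-5,11,0,0,255,-2,20,0,0,255,6,25,0,0,255,12,22,0,0,255,17,17,0,0,255,21,12,0,0,255,23,7,0,0,255,24,6,0,0]

```text
time: 34.1
tool_pos: [460.0, -285.7, 207.9]
tcp_rot: [-3.141, 0.0, 2.599]
contact_force: [0.6, -0.6, -1.0]
grip_width: 15.8
```

```bash
python3 - <<'E'
from h import *
o=bot.get_obs(); print(o['time'],o['tool_pos'],o['grip_width'],o['contact_force'])
w=bot.capture('wrist'); save(w['color'],'w40.png',(100,60,390,300),2.7)
f=lambda a,b,z:toolT(w,o,100+a/2.7,60+b/2.7,z)
E
```

```text
34.1 [ 460.01484461 -285.72643329  207.86527578] 15.815482733396943 [ 0.58620098 -0.55897887 -1.01299196]
```

View pics/w40.png

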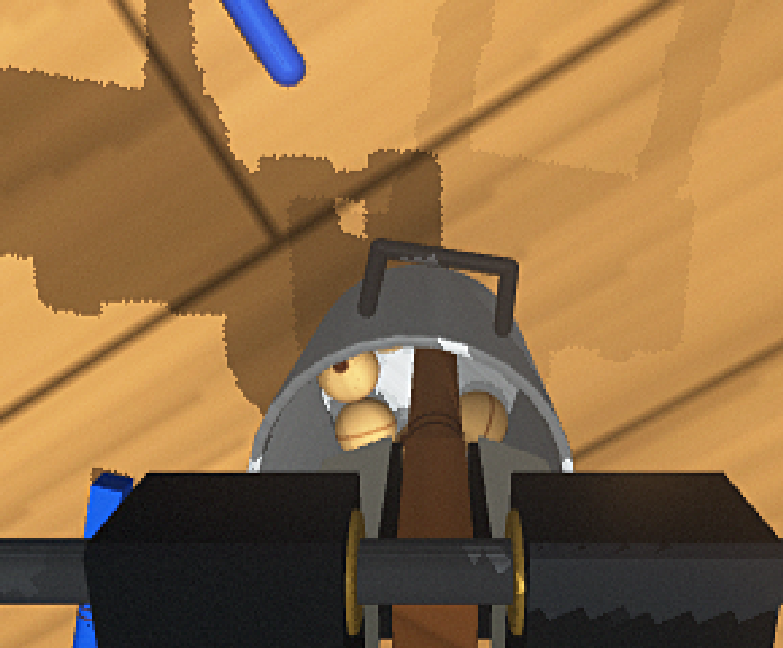

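>>> play_rows:
  moves: [255,-10,-3,0,0,255,-20,-6,0,0,255,-30,-9,0,0,255,-38,-10,0,0,255,-44,-10,0,0,255,-47,-10,0,0,255,-47,-10,0,0]

```text
time: 34.73
tool_pos: [496.5, -317.7, 207.5]
tcp_rot: [3.141, -0.0, 2.601]
contact_force: [0.2, 0.4, -0.8]
grip_width: 15.6
```

```bash
python3 - <<'E'
from h import *
o=bot.get_obs(); print(o['time'],o['tool_pos'],o['grip_width'],o['contact_force'])
w=bot.capture('wrist'); save(w['color'],'w41.png',(100,60,390,300),2.7)
E
```

```text
34.7333 [ 496.53549956 -317.70757497  207.49780674] 15.618564176744117 [ 0.15562602  0.35176654 -0.77516347]
```

View pics/w41.png

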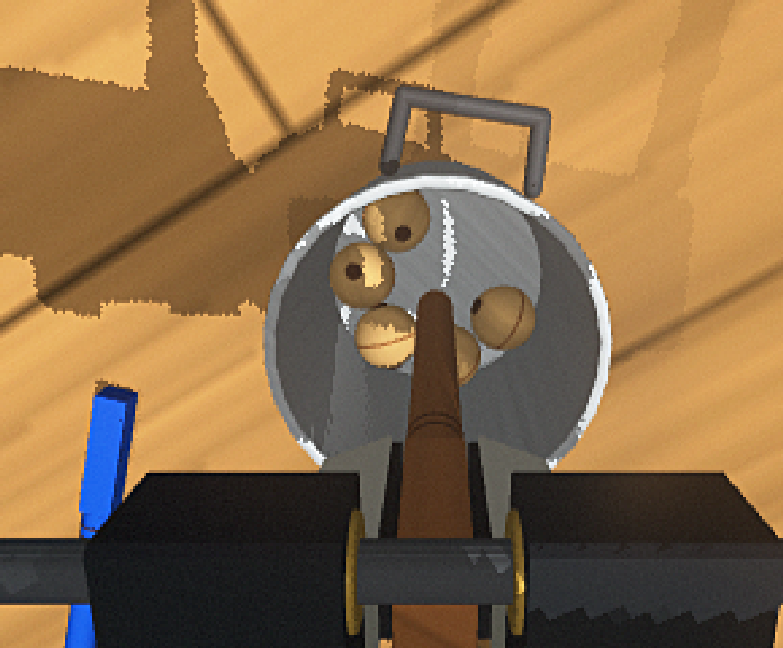

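```bash
python3 - <<'E'
from h import *
o=bot.get_obs();w=bot.capture('wrist')
f=lambda a,b,z:toolT(w,o,100+a/2.7,60+b/2.7,z)
b=[(503,317),(455,350),(386,337),(362,273),(397,221)]
meas(w,o,f,[(264,340),(285,275),(335,215),(435,177),(530,200),(590,265),(611,340),(590,415),(550,465),(325,465)],(435,291),b,[(402,90),(550,112)])
bd(o,f,b)
E
```

```text
C tool [14.1  1.3] r 52.6 world [ 484.8 -309. ]
tip-C [-12.3  -0.9] tip offset [1.8 0.5]
bead [-16.  30.] ang 118; bead [-32.   8.] ang 165; bead [-26. -24.] ang -137; bead [  4. -34.] ang -83; bead [ 28. -18.] ang -33; 
ear [75. 12.] 9.0

 a b c d e
[[25. 65. 57. 78. 28.]
 [45. 49. 72. 70. 14.]
 [62. 21. 77. 48. 27.]
 [62. 12. 62. 17. 44.]
 [49. 39. 37. 22. 52.]]
```

>>> play_rows:
  moves: [255,8,7,0,0,255,16,14,0,0,255,23,23,0,0,255,25,31,0,0,255,18,34,0,0,255,10,35,0,0,255,2,34,0,0,255,-6,32,0,0]

```text
time: 35.5
tool_pos: [518.9, -293.8, 207.6]
tcp_rot: [-3.142, 0.0, 2.601]
contact_force: [-1.1, 0.2, 0.1]
grip_width: 16.0
```

>>> play_rows:
  moves: [255,-5,-3,0,0,255,-9,-6,0,0,255,4,-14,0,0,255,15,-22,0,0,255,10,-29,0,0,255,2,-33,0,0,255,-3,-34,0,0,255,-4,-34,0,0]

```text
time: 36.17
tool_pos: [504.2, -325.5, 207.3]
tcp_rot: [-3.142, -0.001, 2.6]
contact_force: [-2.9, 1.2, 0.0]
grip_width: 15.7
```

```bash
python3 - <<'E'
from h import *
o=bot.get_obs(); print(o['time'],o['tool_pos'],o['grip_width'],o['contact_force'])
w=bot.capture('wrist'); save(w['color'],'w42.png',(100,60,390,300),2.7)
E
```

```text
36.1667 [ 504.22947008 -325.46486012  207.33291603] 15.724885156564055 [-2.93189735  1.16274345  0.04046906]
```

View pics/w42.png

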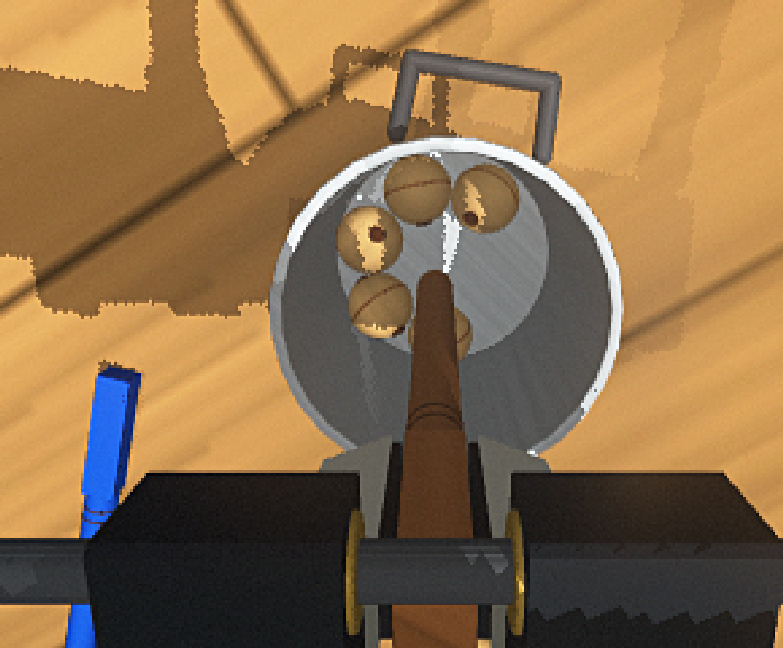

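Same bead layout as before, with the tip about 13 mm out on this side, so the stirring is done. To finish, I'll lean the stick gently towards the rim, lower it a little and let go.

>>> play_rows:
  moves: [255,-6,1,1,0,255,-12,2,2,0,255,-18,2,3,0,255,-24,2,4,0,255,-29,2,5,0,255,-29,2,6,0,255,-29,2,6,0]

```text
time: 36.8
tool_pos: [530.1, -337.9, 201.3]
tcp_rot: [3.142, 0.001, 2.601]
contact_force: [-0.1, 0.5, -0.2]
grip_width: 15.9
```

```bash
python3 - <<'E'
from h import *
o=bot.get_obs(); print(o['time'],o['tool_pos'],o['grip_width'],o['contact_force'])
w=bot.capture('wrist'); save(w['color'],'w43.png',(100,60,390,300),2.7)
d=bot.capture('side'); save(d['color'],'d43.png',(190,40,350,160),5)
E
```

```text
36.8 [ 530.10922575 -337.93880561  201.34268761] 15.894937583053117 [-0.1049861   0.46883026 -0.23337496]
```

View pics/w43.png

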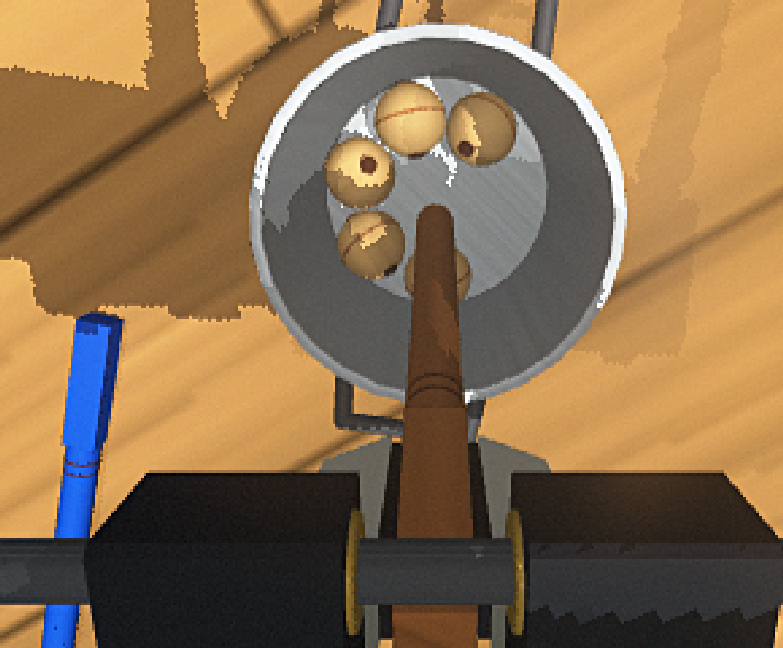

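View pics/d43.png

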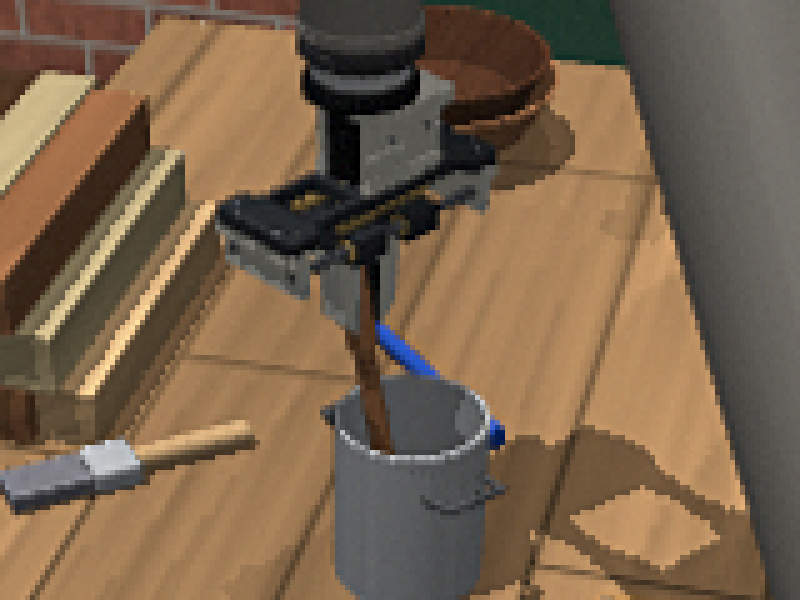

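>>> play_rows:
  moves: [140,0,0,0,0,140,0,0,0,0,140,0,0,0,0,140,0,0,0,0,120,0,0,0,0,120,0,0,0,0,100,0,0,0,0,100,0,0,0,0]

```text
time: 37.57
tool_pos: [529.6, -337.7, 201.8]
tcp_rot: [3.142, 0.0, 2.601]
contact_force: [0.1, 0.3, -0.6]
grip_width: 54.3
```

```bash
python3 - <<'E'
from h import *
o=bot.get_obs(); print(o['time'],o['tool_pos'],o['grip_width'],o['contact_force'])
w=bot.capture('wrist'); save(w['color'],'w44.png',(100,60,390,300),2.7)
d=bot.capture('side'); save(d['color'],'d44.png',(190,40,350,160),5)
E
```

```text
37.5667 [ 529.61510782 -337.68182531  201.76456969] 54.25229602063217 [ 0.08579428  0.27802222 -0.59420292]
```

View pics/w44.png

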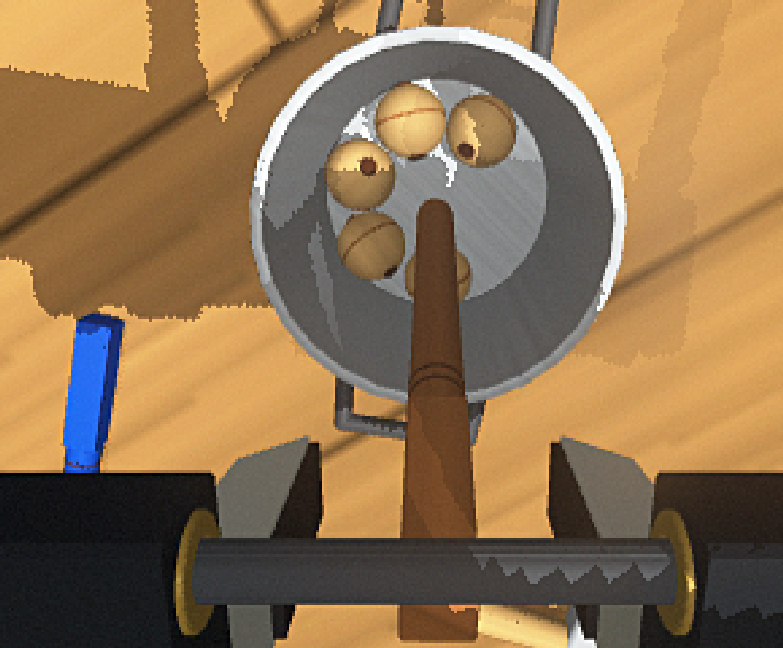

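View pics/d44.png

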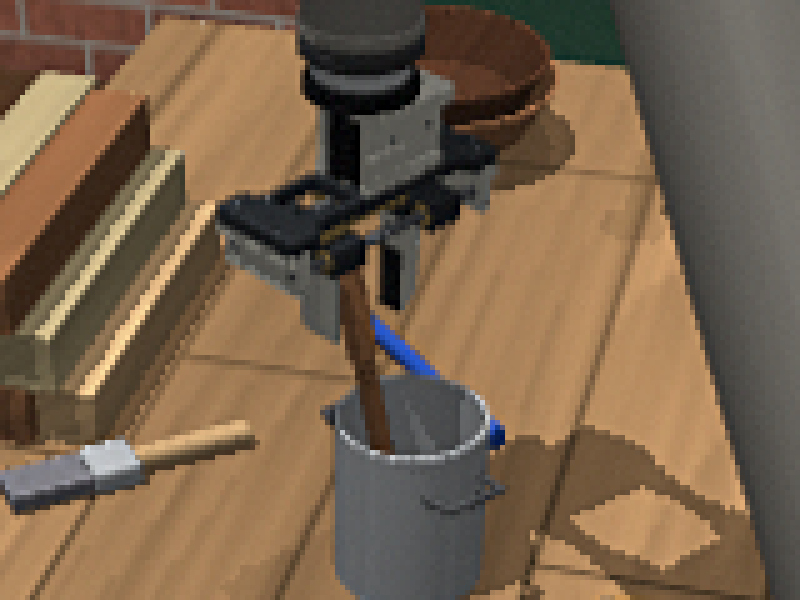

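The stick is released and leaning on the rim, clear of both pads. I'll raise the gripper straight up.

>>> play_rows:
  moves: [80,0,0,-12,0,80,0,0,-30,0,80,0,0,-55,0,80,0,0,-80,0,80,-10,0,-105,0,80,-20,0,-120,0,80,-20,0,-125,0,80,-20,0,-125,0]

```text
time: 38.33
tool_pos: [547.0, -348.2, 327.6]
tcp_rot: [-3.141, 0.002, 2.601]
contact_force: [0.3, -0.6, 0.2]
grip_width: 63.2
```

```bash
python3 - <<'E'
from h import *
o=bot.get_obs(); print(o['time'],o['tool_pos'],o['grip_width'],o['contact_force'])
w=bot.capture('wrist'); save(w['color'],'w45.png',None,1.5)
s=bot.capture('scene'); save(s['color'],'s45.png',None,1.5)
d=bot.capture('side'); save(d['color'],'d45.png',None,1.5)
E
```

```text
38.3333 [ 547.02027614 -348.19516357  327.60660171] 63.16802968611293 [ 0.27273001 -0.60304685  0.17402423]
```

View pics/w45.png

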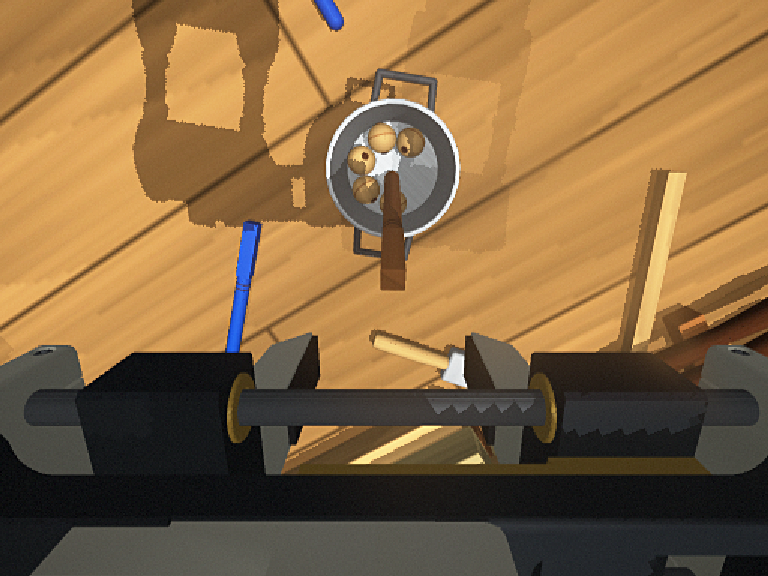

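View pics/s45.png

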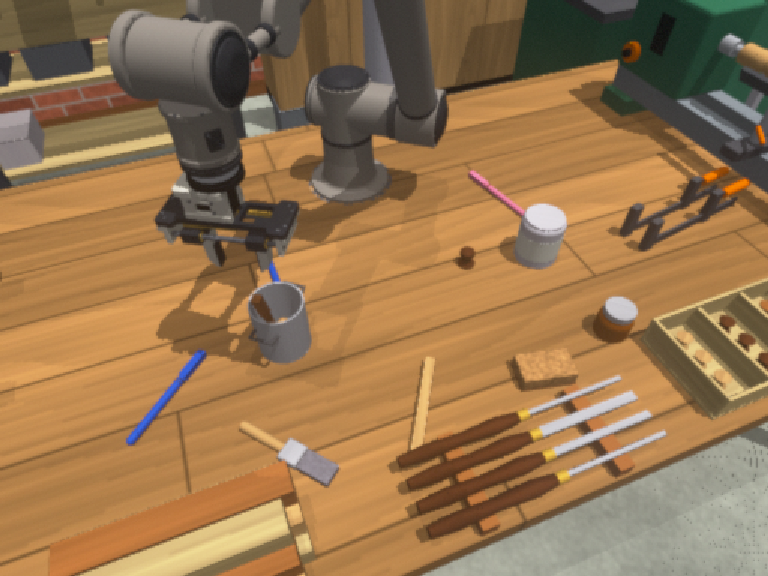

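View pics/d45.png

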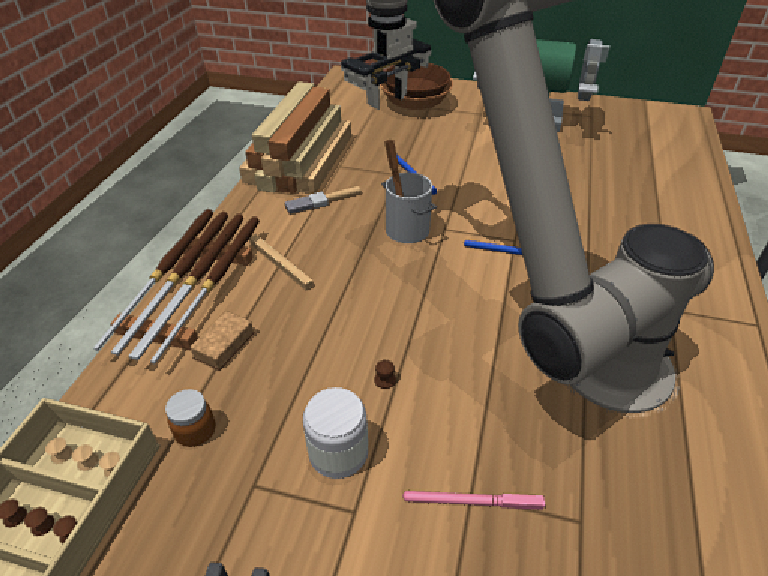

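The pictures show the stick leaning in the pot, all five beads inside and the gripper clear. I'll check the pot's position with the same rim fit I used at the start, then hand in.

```bash
python3 - <<'E'
from h import *
for n in ['scene','side']:
    s=bot.capture(n); im=s['color'].astype(int); g=cv2.GaussianBlur(im.mean(2).astype(np.float32),(0,0),.6); sat=(im.max(2)-im.min(2)).astype(np.float32)
    c=np.array([484.,-310.])
    for it in range(5):
        P=[]
        for a in np.radians(np.arange(0,360,5)):
            rr=np.arange(44,62,.5);pr=[]
            for r in rr:
                u=proj(s,(c[0]+r*np.cos(a),c[1]+r*np.sin(a),130)); u=(float(u[0]),float(u[1]))
                v=cv2.getRectSubPix(g,(1,1),u)[0,0]; t=cv2.getRectSubPix(sat,(1,1),u)[0,0]; pr.append(v if t<35 else 0)
            k=int(np.argmax(pr))
            if pr[k]>120: P.append((c[0]+rr[k]*np.cos(a),c[1]+rr[k]*np.sin(a)))
        P=np.array(P);c,r=cfit(P);e=abs(np.hypot(*(P-c).T)-r);c,r=cfit(P[e<2.5])
    print(n,c,r,len(P))
print(bot.close_job()); print(bot.get_obs()['time'])
E
```

```text
scene [ 481.19651073 -310.08968807] 52.0112108033655 56
side [ 485.0336265  -306.36908428] 52.181163291089725 54
the job is handed in; nothing more can be done
None
the job is handed in; nothing more can be done
```

I stood the stick in the pot, let it lean on the rim, took it again by the handle, stirred and left it leaning. The job was handed in at about 38 s of the 72 s allowed. It gave no verdict, so everything below comes from my own camera measurements.

**How it went**
- **Standing it in:** I pressed the shaft on the rim so the stick tilted tip-down in the jaws, then let go. It came to rest leaning about 29°.
- **Retaking it:** My first try slipped off the handle and left the stick leaning. The second try, gripping across the leaning direction, held.
- **Stirring:** I straightened the stick and stirred it round the pot and out to all four sides, with the tip estimated about 13 mm above the pot's underside.
- **Trouble while stirring:** The tip slid inside the ring of beads several times and the stick pivoted in the grip, so I straightened it and repeated the sides. I could not tell the pot's +x and +y ends from the opposite ones, so I visited the sides in an order that works either way.

**Last checks**
- **Stick:** it is released and leaning in the pot, and the gripper is about 130 mm above it, touching nothing.
- **Beads:** all five are inside the pot. Late in the stirring each was about 40 mm or more from where I first saw it. That reference picture was taken after the stick first went in, and I told the beads apart only by their order round the ring.
- **Pot:** it is upright, about 15 mm from its start by the same rim fit in both fixed cameras (limit 40 mm), and turned by a few degrees. Wrist-camera fits while stirring put the offset nearer 17–18 mm.
- **Other things:** the bystanders looked unmoved in the final pictures; I did not measure them.

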